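# Close the board test jig, then hold its cover half open

### The arm

A 6-joint arm with a two-finger parallel gripper is mounted at the origin on a cart in front of the work surface, level with it; the furniture and walls round the work are solid. World frame = base frame: x ahead of the robot, y to its left, z up, the work surface at z = 0. Lengths are in m, angles in degrees, forces in N, time in s.
With the tool pointing down it reaches from about 0.375 to 0.9 m from the base axis. Payload 3.1 kg.
Tool frame: the origin (TCP) lies at the very end of the fingers, on their centre line; the grasp point (between the pads) lies 19 mm behind it (bot.grip_point_offset is the distance from the TCP to the grasp point, in m); z points along the fingers, x is the direction in which the jaws open and shut, and the axes are right-handed (so a half turn about z gives the same grasp; the last joint's range is limited). The gripper opens to 87 mm and grips with 3 to 60 N. Pads are 19 mm wide; open, the fingers measure 117 mm over their backs; the gripper's body (75 mm by 190 mm) begins 51 mm behind the grasp point.
Start: joints at [56.408, 30.224, 82.088, -0, 67.689, -10.227], TCP at [0.248, 0.574, 0.2] pointing down, gripper open.
Joint ranges: [-176.69, 176.69], [-43.24, 126.21], [12.49, 139.97], [-82, 262], [0, 151.66], [-163.58, 163.58]. Speed limits (degrees/s): [159.86, 159.86, 180, 180, 180, 180].

### API

Orientations are given as a 3x3 rotation matrix whose columns are the frame's x, y, z axes.
In Python, from rig import bot, capture, recognise, place_of gives the robot as it stands.
- The arm moves only by the tool send_rows, never from a script. Its argument "motion" is a list of rows, each a list of 2 entries, a list of its own where there are three numbers: the shift along the tool's x, y, z in mm, then the turn about the tool's z in rad. A call has exactly 5 rows; each row shifts and turns the pose as measured when the row begins, along the tool's axes as they then stand; what a row does not reach is not made up. A row lasts 1/12 s, in which the tool goes at most 41.7 mm and 7.16 degrees, less where a joint would pass 70% of its speed; a pose out of reach is approached as far as the arm can. A call with a gripper value outside its range is refused whole. "gripper" is the closure, from 0 (fully open) to 1 (shut), set as the call begins (left out, the last holds). The fingers move at their own pace and stop on an object; the grip force is fixed at half the most. Time passes only in rows, so rows that do not move let the fingers close, or fill a call up. It gives the time, the measured TCP pose, the force and the opening at its end, in the units of the state.
- bot.read_state(): the state, without advancing time (a new reading comes with each control period).
- capture(name): name is "side" or "top" or "wrist"; returns a dict with "image" (384x512x3 uint8, blue, green, red), "fx", "fy", "cx", "cy" (pixels), "rvec" (rotation vector, rad) and "tvec" (3), from world to camera coordinates, as OpenCV has them. Camera axes: x right, y down, z forward; pixel columns grow to the right and rows downward; lengths in m; the calibration is good to about 2 mm. The wrist camera is an equidistant fisheye: a pixel r from the principal point sees the ray r / f radians off the axis. A picture is of the moment at which its call begins. There is no depth.
- bot.hand_in(): hands the job in, once; it reports no verdict.
Trained networks look in the newest picture that a camera, given by its name, has taken for a name from the list of things; names that differ only in an ending like _2 or _b are one class to them, and where a whole thing is asked for, a point or a joint stands for the part that bears it (a point fixed in the world has none). Each returns a list of dicts, best first, with "p" (0 to 1); they miss things now and then, are a little off and sometimes report something else, mostly with a low value. They report only what shows in the picture. A call takes as long as a camera call.
- recognise(camera, target): "xy" ([column, row] in pixels, amid what is visible of it).
- place_of(camera, target): "xy" ([column, row] in pixels: a listed point, or the origin of a listed thing).
The state is a dict: "time_s": time; "joint_positions": joint angles; "qvel": joint speeds; "tau": joint torques, N m; "position": TCP position; "tcp_rot": TCP orientation; "force": force on the tool from outside, world axes, zero at the start; "moment": the same for the moment, N m; "opening": opening from 0.0 (shut) to 1.0 (fully open).
Only numpy, scipy, OpenCV 4.12 (cv2) and the standard library are available. Lean on these libraries where they do the work, as an engineer would, in place of code of your own. Each camera call takes 0.05 s, during which the arm holds its last target.

### The job

The cover of the board test jig stands open, leaning back on its stop. Take it by the red handle bar and lower it gently, without letting it drop, until it is fully shut over the board; then raise it again to 45 degrees, measured from its shut position, and finish while holding it there by the handle so that the board can be looked at. The cover falls shut by itself, so do not let go of it, and do not disturb the bottle, loupe, stamp and solder spool around the jig.

Things in the scene. Friction and masses are not known exactly. Their poses are not given: they have to be found in the camera images.
- jig: Board test jig fixed to the table: grey base 150 (x) by 160 (y) by 20 mm high, with a brown pin nest and green board in the middle, front rest posts to 55 mm and hinge blocks to 66 mm height. Origin: centre of its underside, on the table. Its x points from the front (handle side when shut) to the hinge side, y along the hinge, z up. Place and yaw vary.
- hinge_axis (a point): Middle of the cover's hinge axis, 65 mm behind the jig's origin (+x of the jig) and 60 mm above the table. The axis runs along the jig's y.
- cover (a joint): Angle of the cover about the hinge axis, rad: 0 = shut (level), 1.57 = upright, 1.69 = leaning on its back stop, where it starts and stays by itself; short of upright it falls shut. Black frame with clear window, 9 mm thick, 160 mm wide, reaching 136 mm from the hinge; about 0.36 kg with handle (varies); free hinge, no spring.
- handle (a point): Red round bar (cover_c0), 14 mm diameter, 120 mm long, fixed to the cover in its plane, parallel to the hinge axis and 172 mm from it. Origin: middle of the bar; y along it. Arms at its ends (94 mm clear between them) leave a 29 mm gap from bar to cover edge. At angle a it is 172 cos(a) mm from the hinge axis towards the jig's -x and 172 sin(a) mm above it; shut, 60 mm above bare table.
- bottle: Bystander: small brown dropper bottle, 34 mm diameter, 102 mm high, standing beside the jig. Origin: centre of its underside.
- loupe: Bystander: black eye loupe, 38 mm diameter, 36 mm high. Origin: centre of its underside.
- pass_stamp: Bystander: black hand stamp, 24 mm wide, 60 mm high, standing upright. Origin: centre of its underside.
- solder_spool: Bystander: blue and white solder spool, 56 by 83 by 40 mm. Origin: centre of its underside.

How it is judged:
By the outcome, as a careful person would: the job done as asked, in the order asked, and still so for the second after the job is handed in, while the arm keeps its last pose, push and grip.
It also fails if it takes over 42 s, if anything falls off the work surface, if the arm or the gripper's body presses on something with over 40 N, if the wrist force passes 120 N, or if a joint passes its speed limit or range.

## Working session

There is one attempt and no reset: what is moved stays moved. The work goes in short steps, Python scripts to look and compute and a tool call to move; the robot and the scene stay as the last step left them, time stands still between calls to the robot, and variables do not carry over. Pictures are saved under pics/ and viewed, and the job is handed in when it is done.

Besides the shell and the picture viewer there is one more tool, called as name(argument=value, ...) on one line, values as JSON. send_rows: Moves the arm, as the interface text tells. Its arguments: {"type":"object","properties":{"motion":{"type":"array","items":{"type":"array"}},"gripper":{"type":"number"}},"required":["motion"]}

```bash
mkdir -p pics; ls; cat > h.py <<'E'
import numpy as np, cv2
from rig import bot, capture, recognise, place_of
def ray(c,xy):
    R=cv2.Rodrigues(np.array(c['rvec'],float))[0]; t=np.array(c['tvec'],float).ravel()
    x=(xy[0]-c['cx'])/c['fx']; y=(xy[1]-c['cy'])/c['fy']
    if c['name']=='wrist':
        r=np.hypot(x,y); d=np.array([x/r*np.sin(r),y/r*np.sin(r),np.cos(r)]) if r>0 else np.array([0,0,1.])
    else: d=np.array([x,y,1.]); d/=np.linalg.norm(d)
    return -R.T@t, R.T@d
def cap(n,f=None):
    c=capture(n); c['name']=n
    if f: cv2.imwrite('pics/'+f,c['image'])
    return c
def proj(c,p):
    R=cv2.Rodrigues(np.array(c['rvec'],float))[0]; t=np.array(c['tvec'],float).ravel()
    q=R@np.asarray(p)+t
    if c['name']=='wrist':
        r=np.hypot(q[0],q[1]); th=np.arctan2(r,q[2]); return np.array([c['cx']+c['fx']*th*q[0]/r,c['cy']+c['fy']*th*q[1]/r])
    return np.array([c['cx']+c['fx']*q[0]/q[2],c['cy']+c['fy']*q[1]/q[2]])
def tri(rs):
    A=np.zeros((3,3));b=np.zeros(3)
    for o,d in rs:
        P=np.eye(3)-np.outer(d,d);A+=P;b+=P@o
    p=np.linalg.solve(A,b); return p,[np.linalg.norm((np.eye(3)-np.outer(d,d))@(p-o)) for o,d in rs]
E
python3 - <<'E'
from h import *
import pickle
C={n:cap(n,n+'0.png') for n in('side','top','wrist')}
T=['jig','hinge_axis','handle','cover','bottle','loupe','pass_stamp','solder_spool']
P={}
for n in C:
    for t in T:
        r=place_of(n,t) if t!='cover' else recognise(n,t)
        if r: P[n,t]=r[0]['xy']; print(n,t,[(np.round(k['xy'],1).tolist(),round(k['p'],2)) for k in r[:2]])
for t in T:
    rs=[ray(C[n],P[n,t]) for n in C if (n,t) in P]
    if len(rs)>1: 
        p,e=tri(rs);print(t,p.round(4),np.round(e,4))
pickle.dump((C,P),open('c0.pkl','wb'))
s=bot.read_state();print(s)
E
```

```text
pics
side jig [([256.6, 221.8], 0.69)]
side hinge_axis [([284.7, 194.7], 0.58)]
side cover [([290.8, 174.8], 0.56)]
side bottle [([253.3, 184.1], 0.76)]
side loupe [([220.0, 193.5], 0.54)]
side pass_stamp [([260.4, 224.8], 0.55), ([312.6, 251.1], 0.5)]
side solder_spool [([276.4, 273.3], 0.78)]
top jig [([279.3, 194.1], 0.69)]
top handle [([277.3, 132.5], 0.71)]
top cover [([275.8, 148.6], 0.71)]
top bottle [([273.4, 135.4], 0.73), ([214.5, 182.1], 0.63)]
top loupe [([224.6, 217.1], 0.59)]
top pass_stamp [([324.0, 157.8], 0.6)]
top solder_spool [([342.9, 196.9], 0.76)]
jig [0.5613 0.014  0.014 ] [0.003 0.003]
cover [0.6457 0.0213 0.13  ] [0.0011 0.0011]
bottle [0.6164 0.0276 0.1336] [0.0593 0.0593]
loupe [5.056e-01 1.592e-01 4.000e-04] [0.0011 0.0011]
pass_stamp [ 0.581 -0.091  0.115] [0.0415 0.0415]
solder_spool [ 0.5509 -0.1495  0.0203] [0.0069 0.0069]
{'time_s': 1.35, 'joint_positions': array([ 5.64080543e+01,  3.02224588e+01,  8.20888510e+01, -1.90400672e-03,
        6.76907132e+01, -1.02276457e+01]), 'qvel': array([-0.02373925,  0.00018909, -0.12210355,  0.01206789,  0.04942235,
       -0.02809351]), 'tau': array([ 9.97739953e-04, -4.40015996e+01, -1.76976353e+01,  6.35162182e-02,
        5.05537237e-02, -2.34708306e-07]), 'position': array([0.24782138, 0.57372047, 0.19985321]), 'tcp_rot': array([[ 3.96564395e-01,  9.18006906e-01,  6.07439584e-06],
       [ 9.18006906e-01, -3.96564395e-01, -4.64214569e-05],
       [-4.02063289e-05,  2.39854343e-05, -9.99999999e-01]]), 'force': array([-0.25991368,  0.63300011, -0.35629159]), 'moment': array([-0.01853807,  0.0210126 ,  0.03891215]), 'opening': 1.0016154016957919}
```

View images.

```bash
python3 - <<'E'
import cv2,numpy as np
a=[cv2.imread(f'pics/{n}0.png') for n in('side','top')]
# crops
s=cv2.resize(a[0][120:310,150:390],(800,633))[:600]
cv2.imwrite('pics/s0c.png',s)
t=cv2.resize(a[1][90:260,180:400],(776,600)); cv2.imwrite('pics/t0c.png',t)
E
```

```text
(no output)
```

View pics/side0.png

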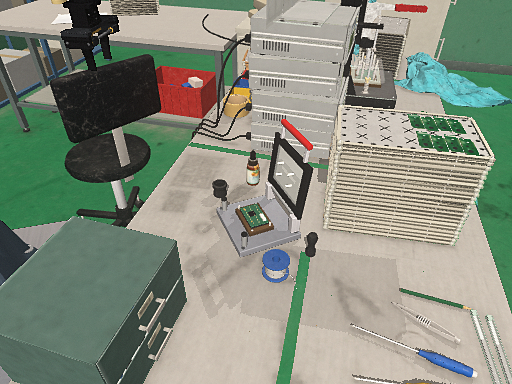

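View pics/top0.png

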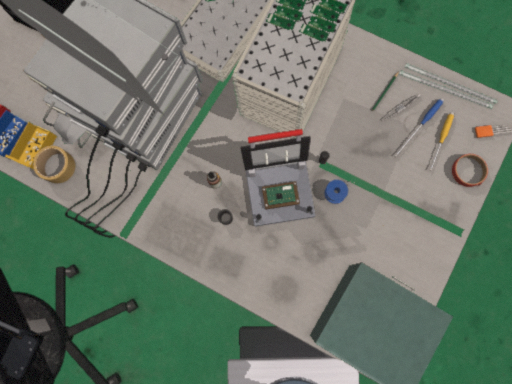

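```bash
ls pics
```

```text
s0c.png
side0.png
t0c.png
top0.png
wrist0.png
```

View pics/s0c.png

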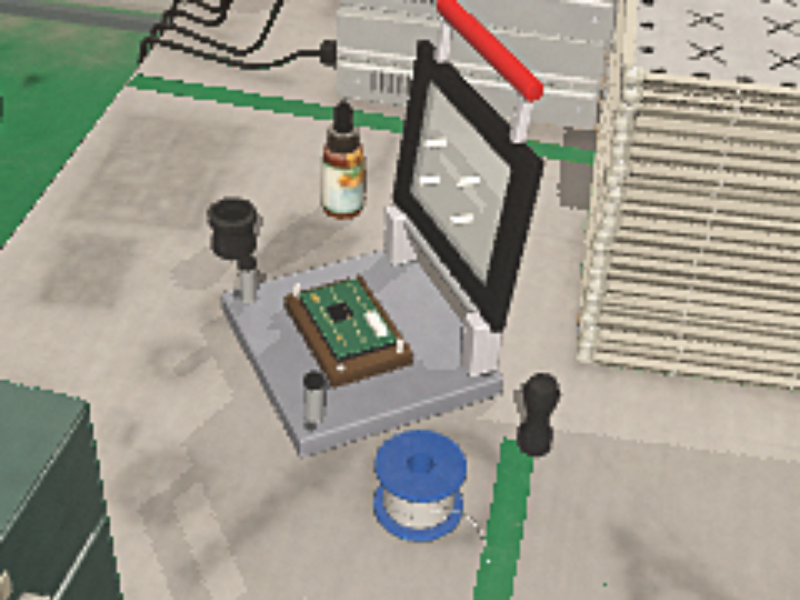

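View pics/t0c.png

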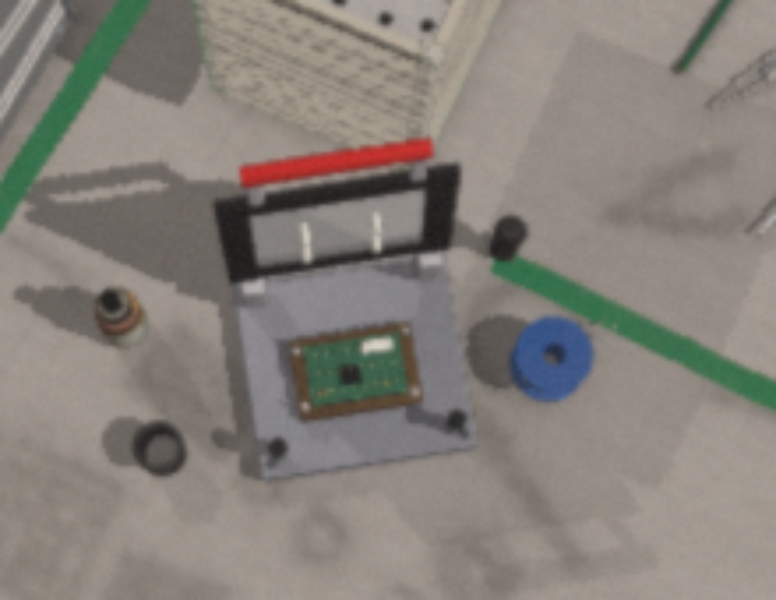

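View pics/wrist0.png

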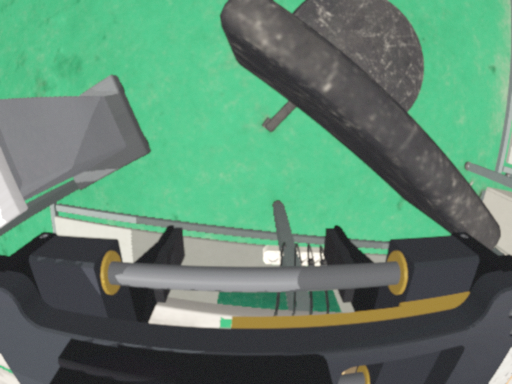

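```bash
python3 - <<'E'
from h import *
import pickle
C,P=pickle.load(open('c0.pkl','rb'))
ends={}
for n,box in(('side',(270,110,325,160)),('top',(235,120,315,150))):
    im=C[n]['image'].astype(int); m=(im[...,2]>140)&(im[...,1]<90)&(im[...,0]<90)
    M=np.zeros_like(m); x0,y0,x1,y1=box; M[y0:y1,x0:x1]=m[y0:y1,x0:x1]
    ys,xs=np.nonzero(M); (c,sz,a)=cv2.minAreaRect(np.c_[xs,ys].astype(np.float32)); b=cv2.boxPoints((c,sz,a))
    b=np.array(sorted(b.tolist())); 
    # short sides
    u=np.array([1,0]); pts=np.c_[xs,ys]-np.array(c); d=np.linalg.svd(pts-pts.mean(0))[2][0]; d*=np.sign(d[0]); 
    m0=pts.mean(0)+c; s=(np.c_[xs,ys]-m0)@d
    ends[n]=(m0+d*(s.min()-.3),m0+d*(s.max()+.3)); print(n,len(xs),sz,ends[n])
pp=[]
for i in(0,1):
    p,e=tri([ray(C[n],ends[n][i]) for n in('side','top')]); pp.append(p); print(p.round(4),np.round(e,4))
d=pp[1]-pp[0]; print('len',np.linalg.norm(d),'mid',(pp[0]+pp[1])/2,'dir',np.degrees(np.arctan2(d[1],d[0])),d)
for n in('side','top'):
  o,_=ray(C[n],(256,192)); print(n,o)
p,e=tri([ray(C['side'],(276.4,273.3)),ray(C['top'],P['top','solder_spool'])])
for t in('bottle','loupe','pass_stamp','solder_spool','jig'):
  for n in('side','top'):
    if (n,t) in P:
      for xy in [P[n,t]] :
        o,dd=ray(C[n],xy); print(t,n,(o-dd*o[2]/dd[2]).round(3))
for xy in[(214.5,182.1)]:
  o,dd=ray(C['top'],xy); print((o-dd*o[2]/dd[2]).round(3))
for xy in[(312.6,251.1)]:
  o,dd=ray(C['side'],xy); print((o-dd*o[2]/dd[2]).round(3))
s=cv2.resize(C['side']['image'][70:260,270:510],(800,633))[:600];cv2.imwrite('pics/rk_s.png',s)
s=cv2.resize(C['top']['image'][0:160,180:380],(750,600));cv2.imwrite('pics/rk_t.png',s)
E
```

```text
side 256 (41.719295501708984, 5.656853675842285) (array([281.61940833, 118.94472352]), array([311.75986147, 148.67071867]))
top 308 (6.082540988922119, 54.89883041381836) (array([247.49240765, 139.68509804]), array([302.33105649, 131.1770408 ]))
[0.6381 0.0832 0.2368] [0.0006 0.0006]
[ 0.6569 -0.0369  0.2295] [0.0024 0.0024]
len 0.12182101597310935 mid [0.64748891 0.02315572 0.23315115] dir -81.10551289681342 [ 0.01880146 -0.12013923 -0.00730968]
side [ 0.37559176 -0.60854088  0.61614457]
top [0.33209748 0.03980192 1.18716189]
bottle side [0.603 0.176 0.   ]
bottle top [0.723 0.024 0.   ]
loupe side [0.507 0.16  0.   ]
loupe top [0.505 0.159 0.   ]
pass_stamp side [0.575 0.016 0.   ]
pass_stamp top [ 0.655 -0.108  0.   ]
solder_spool side [ 0.564 -0.134  0.   ]
solder_spool top [ 0.548 -0.152  0.   ]
jig side [0.569 0.029 0.   ]
jig top [0.561 0.014 0.   ]
[0.599 0.185 0.   ]
[ 0.662 -0.097  0.   ]
```

View pics/rk_s.png

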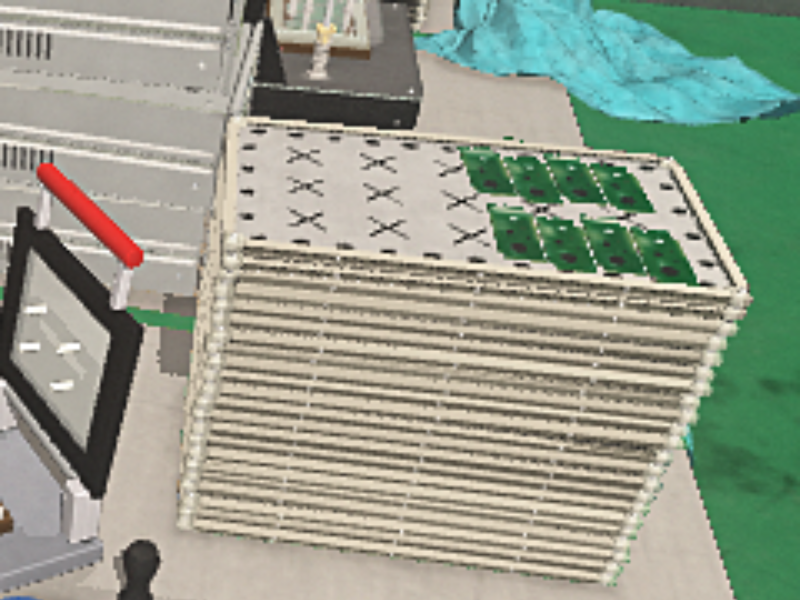

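View pics/rk_t.png

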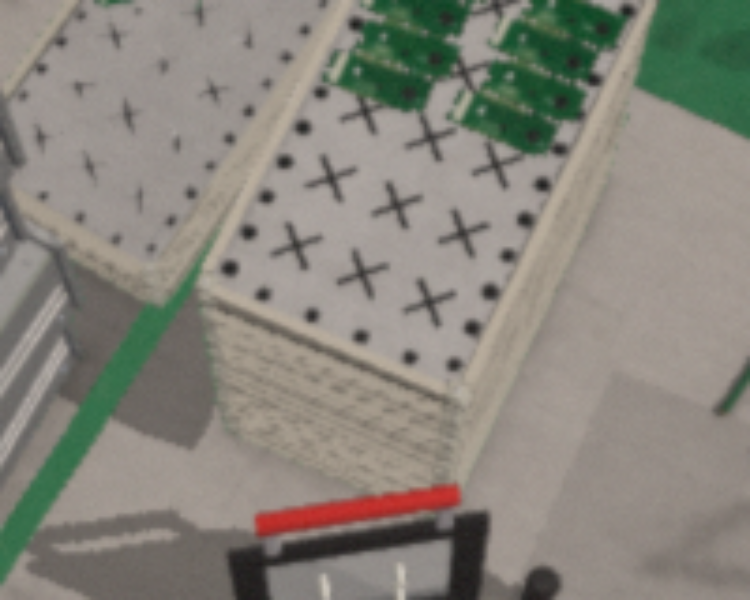

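```bash
python3 - <<'E'
from h import *
import pickle
C,P=pickle.load(open('c0.pkl','rb'))
A={'near':((230,252),(462,398)),'farleft':((236,122),(203,282))}
for k,(s,t) in A.items():
    S=(s[0]/3.3333+270,s[1]/3.3333+70);T=(t[0]/3.75+180,t[1]/3.75)
    p,e=tri([ray(C['side'],S),ray(C['top'],T)]);print(k,p.round(3),np.round(e,3))
c=C['top']
# model check
j=np.radians(8.9);ex=np.array([np.cos(j),np.sin(j),0]);ey=np.array([-np.sin(j),np.cos(j),0]);o=np.array([.563,.010,0])
for n in('top','side'):
    im=cv2.resize(C[n]['image'],None,fx=3,fy=3,interpolation=cv2.INTER_CUBIC)
    def L(pts,col):
        q=np.array([proj(C[n],o+ex*a+ey*b+np.array([0,0,z])) for a,b,z in pts]); cv2.polylines(im,[np.round(q*3+1).astype(int)],False,col,1)
    L([(-.075,-.08,.02),(.075,-.08,.02),(.075,.08,.02),(-.075,.08,.02),(-.075,-.08,.02)],(0,255,255))
    a=1.69;h=lambda r,b:(.065-r*np.cos(a),b,.06+r*np.sin(a))
    L([h(.172,-.06),h(.172,.06)],(255,0,0)); L([h(0,-.08),h(.136,-.08),h(.136,.08),h(0,.08)],(255,0,255))
    x,y=(215,100) if n=='top' else (205,110)
    cv2.imwrite(f'pics/ov_{n}.png',im[y*3:y*3+480,x*3:x*3+400])
a,b=[cv2.imread(f'pics/ov_{n}.png') for n in('top','side')]
cv2.imwrite('pics/ov.png',np.hstack([a,b]))
E
```

```text
near [ 0.714 -0.041  0.23 ] [0.002 0.002]
farleft [0.791 0.109 0.235] [0.002 0.002]
```

View pics/ov.png

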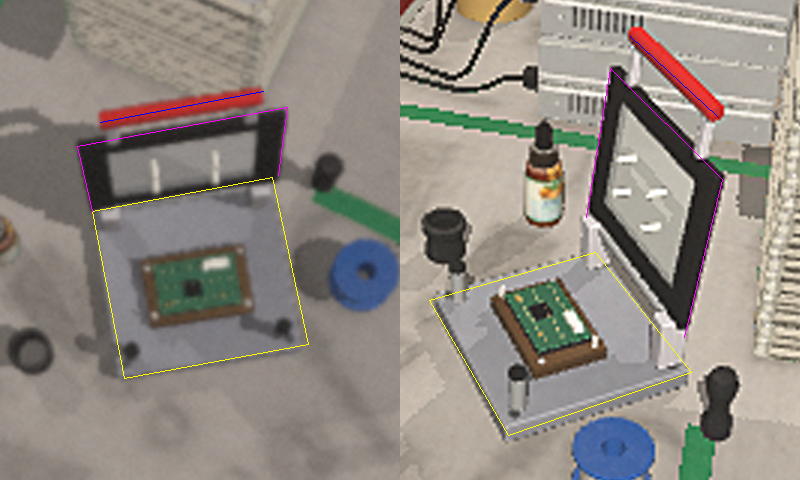

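```bash
cat >> h.py <<'E'
def plan(wps,n=5,tgt_head=None,step=35,R=None,p=None):
    """rows to go through/target wps (world TCP), tool-down, turning to heading deg"""
    s=bot.read_state(); R=np.array(s['tcp_rot']) if R is None else R; p=np.array(s['position']) if p is None else p
    rows=[];i=0;wps=[np.array(w,float) for w in wps]
    for k in range(n):
        d=wps[i]-p; L=np.linalg.norm(d)
        while L<1e-3 and i<len(wps)-1: i+=1; d=wps[i]-p; L=np.linalg.norm(d)
        d=d*min(1,step/1000/max(L,1e-9))
        t=0
        if tgt_head is not None:
            h=np.arctan2(R[1,0],R[0,0]); t=-(((np.radians(tgt_head)-h)+np.pi)%(2*np.pi)-np.pi); t=float(np.clip(t,-.11,.11))
        b=np.round(R.T@d*1000,0 if step>15 else 1); t=round(t,3)
        rows.append([b.tolist(),t]); p=p+R@b/1000
        R=R@cv2.Rodrigues(np.array([0,0,t]))[0]
    for j in range(0,n,5): print(rows[j:j+5])
    print('end',p.round(4)); return p,R
E
python3 - <<'E'
from h import *
import pickle
C,P=pickle.load(open('c0.pkl','rb'))
e=[]
for xy in((247.49,139.685),(302.33,131.177)):
    o,d=ray(C['top'],xy); e.append(o+d*(.2307-o[2])/d[2])
v=e[1]-e[0];print(e,np.degrees(np.arctan2(v[1],v[0]))+90,np.linalg.norm(v),(e[0]+e[1])/2)
plan([[.25+.05,.574-.07,.27],[.645,.023,.28]],25,8)
E
```

```text
[array([0.63939153, 0.08362724, 0.2307    ]), array([ 0.65398174, -0.0361819 ,  0.2307    ])] 6.943221218045721 0.12069425680282514 [0.64668664 0.02372267 0.2307    ]
[[[-14.0, 24.0, -22.0], 0.11], [[-11.0, 25.0, -22.0], 0.11], [[-8.0, 26.0, -22.0], 0.11], [[-1.0, 5.0, -4.0], 0.11], [[-4.0, 35.0, -1.0], 0.11]]
[[[0.0, 35.0, -1.0], 0.11], [[4.0, 35.0, -1.0], 0.11], [[8.0, 34.0, -1.0], 0.11], [[12.0, 33.0, -0.0], 0.11], [[15.0, 31.0, -1.0], 0.033]]
[[[16.0, 31.0, -0.0], 0.0], [[16.0, 31.0, -1.0], 0.0], [[16.0, 31.0, -0.0], 0.0], [[16.0, 31.0, -1.0], 0.0], [[16.0, 31.0, -0.0], 0.0]]
[[[16.0, 31.0, -1.0], 0.0], [[17.0, 31.0, -0.0], 0.0], [[17.0, 31.0, -1.0], 0.0], [[16.0, 31.0, -0.0], 0.0], [[17.0, 31.0, -1.0], 0.0]]
[[[15.0, 28.0, -0.0], 0.0], [[-0.0, -0.0, -0.0], 0.0], [[-0.0, -0.0, -0.0], 0.0], [[-0.0, -0.0, -0.0], 0.0], [[-0.0, -0.0, -0.0], 0.0]]
end [0.6453 0.0228 0.2799]
```

send_rows(motion=[[[-14,24,-22],0.11],[[-11,25,-22],0.11],[[-8,26,-22],0.11],[[-4,20,-4],0.11],[[-4,35,-1],0.11]], gripper=0)

```text
time_s: 1.77
position: [0.3269, 0.4626, 0.2713]
tcp_rot: [[0.826, 0.564, -0.003], [0.564, -0.826, -0.001], [-0.003, -0.001, -1.0]]
force: [-0.1, 0.3, 0.2]
opening: 1.001
```

send_rows(motion=[[[0,35,-1],0.11],[[4,35,-1],0.11],[[8,34,-1],0.11],[[12,33,0],0.11],[[15,31,-1],0.04]])

```text
time_s: 2.18
position: [0.4292, 0.3128, 0.2782]
tcp_rot: [[0.995, 0.095, 0.003], [0.095, -0.995, 0.003], [0.003, -0.003, -1.0]]
force: [0.7, -0.2, 1.1]
opening: 1.001
```

send_rows(motion=[[[16,31,0],0],[[16,31,0],0],[[16,31,0],0],[[16,31,0],0],[[16,31,0],0]])

```text
time_s: 2.6
position: [0.5273, 0.1582, 0.2796]
tcp_rot: [[0.996, 0.093, 0.006], [0.093, -0.996, 0.005], [0.007, -0.004, -1.0]]
force: [-0.5, 0.2, 0.8]
opening: 1.0
```

```bash
python3 - <<'E'
from h import *
plan([[.645,.023,.28]],10,7.2)
E
```

```text
[[[20.0, 28.0, -0.0], -0.032], [[20.0, 29.0, -0.0], -0.0], [[19.0, 29.0, -0.0], -0.0], [[20.0, 29.0, -0.0], -0.0], [[19.0, 29.0, -0.0], -0.0]]
[[[3.0, 4.0, -0.0], -0.0], [[-0.0, 0.0, -0.0], -0.0], [[-0.0, 0.0, -0.0], -0.0], [[-0.0, 0.0, -0.0], -0.0], [[-0.0, 0.0, -0.0], -0.0]]
end [0.6452 0.0233 0.2797]
```

send_rows(motion=[[[20,28,0],-0.03],[[20,29,0],0],[[19,29,0],0],[[20,29,0],0],[[19,26,0],0]])

```text
time_s: 3.02
position: [0.6445, 0.0206, 0.2805]
tcp_rot: [[0.992, 0.122, 0.006], [0.122, -0.993, 0.005], [0.007, -0.004, -1.0]]
force: [0.2, 0.6, 0.9]
opening: 1.002
```

```bash
python3 - <<'E'
from h import *
c=cap('wrist','w1.png')
print([(k['xy'],k['p']) for k in place_of('wrist','handle')][:2])
s=bot.read_state();print(s['position'],s['tcp_rot'][:,0],s['time_s'])
for z in(.2307,):
  im=c['image'].copy()
  a,b=np.array([.6394,.0836,z]),np.array([.654,-.0362,z])
  for p in(a,(a+b)/2,b):
    q=proj(c,p);print(q);cv2.circle(im,tuple(int(v) for v in q),3,(255,255,0),1)
cv2.imwrite('pics/w1o.png',im)
im=c['image'].astype(int);m=(im[...,2]>120)&(im[...,1]<70)&(im[...,0]<70)
ys,xs=np.nonzero(m);print(len(xs),xs.min(),xs.max(),ys.min(),ys.max())
E
```

```text
[([257.4, 201.2], 0.7)]
[0.64698718 0.01776453 0.27986743] [0.99298981 0.1178274  0.00937818] 3.1167
[255.98418566 127.81368295]
[255.78766443 200.58036825]
[255.54815959 263.39494777]
2173 250 266 126 263
```

View pics/w1o.png

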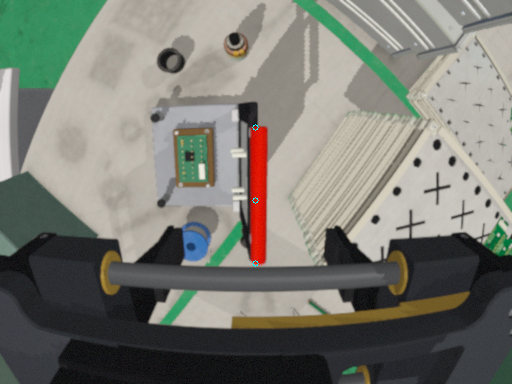

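```bash
python3 - <<'E'
from h import *
im=cv2.imread('pics/w1.png').astype(int)
c=cap('wrist');s=bot.read_state();print(s['position'],s['tcp_rot'][:,0],c['fx'],ray(c,(256,192))[0])
im=c['image'].astype(int)
m=(im[...,2]>120)&(im[...,1]<70)&(im[...,0]<70)
pts=[]
for y in range(130,262,12):
    xs=np.nonzero(m[y])[0]; o,d=ray(c,(xs.mean(),y)); p=o+d*(.2307-o[2])/d[2]; pts.append(p); print(y,xs.min(),xs.max(),p.round(4))
ys=np.nonzero(m.any(1))[0]
P=np.array(pts);k=np.polyfit(P[:,1],P[:,0],1);print('yaw',np.degrees(np.arctan(-k[0])),'x at y',[(y,np.polyval(k,y).round(4)) for y in(.083,.023,-.037)])
for y in(ys.min(),ys.max()):
    o,d=ray(c,(258.5,y));print((o+d*(.2307-o[2])/d[2]).round(4))
E
```

```text
[0.64470697 0.02030661 0.27970519] [0.99282142 0.11942204 0.00663313] 297.3186396354542 [0.63604713 0.09791828 0.4657835 ]
130 248 263 [0.6421 0.0789 0.2307]
142 247 263 [0.6428 0.0694 0.2307]
154 247 263 [0.644  0.0597 0.2307]
166 247 263 [0.6451 0.05   0.2307]
178 248 263 [0.6467 0.0401 0.2307]
190 248 263 [0.648  0.03   0.2307]
202 248 263 [0.6492 0.0197 0.2307]
214 248 263 [0.6505 0.009  0.2307]
226 248 262 [ 0.6514 -0.002   0.2307]
238 248 262 [ 0.6527 -0.0134  0.2307]
250 248 262 [ 0.6542 -0.0252  0.2307]
yaw 6.768696191645735 x at y [(0.083, np.float64(0.6414)), (0.023, np.float64(0.6486)), (-0.037, np.float64(0.6557))]
[0.6437 0.0855 0.2307]
[ 0.6585 -0.0351  0.2307]
```

send_rows(motion=[[[3,-4,4],0],[[0,0,16],0],[[0,0,16],0],[[0,0,16],0],[[0,0,10],0]])

```text
time_s: 3.58
position: [0.6464, 0.0312, 0.2185]
tcp_rot: [[0.992, 0.124, 0.011], [0.123, -0.992, 0.007], [0.011, -0.005, -1.0]]
force: [-0.9, -0.0, -0.4]
opening: 0.997
```

```bash
python3 - <<'E'
from h import *
s=bot.read_state();print(s['position'],s['tcp_rot'][:,0],s['force'])
plan([[.648,.0245,.212]],5,6.9,step=10)
E
```

```text
[0.64641312 0.03115231 0.21854816] [0.99228524 0.12344171 0.01149577] [-0.90034717 -0.01177121 -0.37584986]
[[[0.7, 6.8, 6.5], 0.003], [[-0.0, 0.0, 0.0], 0.0], [[-0.0, 0.0, 0.0], 0.0], [[-0.0, 0.0, 0.0], 0.0], [[-0.0, 0.0, 0.0], 0.0]]
end [0.648  0.0245 0.212 ]
```

send_rows(motion=[[[1,6,6],0],[[0,0,0],0],[[0,0,0],0],[[0,0,0],0],[[0,0,0],0]], gripper=0.5)

```text
time_s: 4.0
position: [0.6456, 0.0293, 0.2108]
tcp_rot: [[0.992, 0.128, 0.006], [0.128, -0.992, 0.008], [0.007, -0.007, -1.0]]
force: [-0.0, -0.6, -0.2]
opening: 0.706
```

```bash
python3 - <<'E'
from h import *
c=cap('side','s2.png');cv2.imwrite('pics/s2c.png',cv2.resize(c['image'][70:220,220:400],(720,600)))
s=bot.read_state();print(s['position'],s['tcp_rot'],s['force'],s['opening'])
E
```

```text
[0.64572716 0.02923598 0.21104482] [[ 0.99170043  0.12839507  0.00670508]
 [ 0.12834076 -0.99169797  0.00798613]
 [ 0.00767479 -0.00705931 -0.99994563]] [ 0.10197088  0.50813265 -0.41947904] 0.6619397875692842
```

View pics/s2c.png

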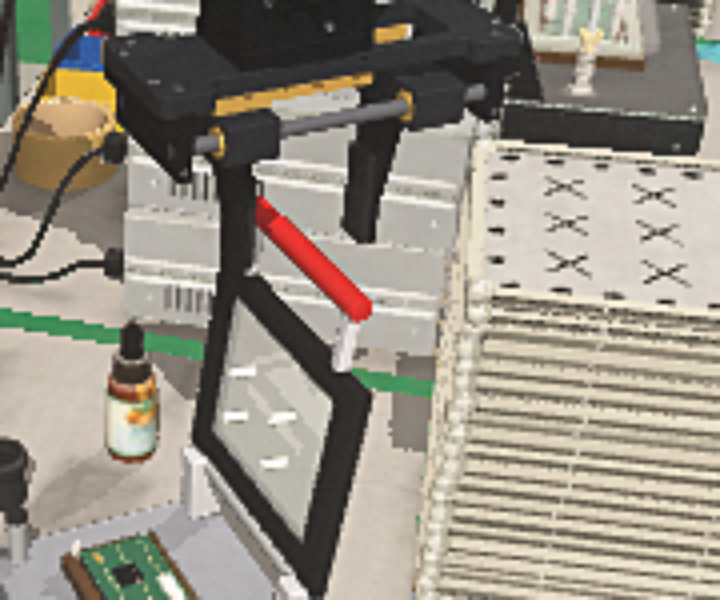

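send_rows(motion=[[[2,2,0],0.005],[[0,0,0],0],[[0,0,0],0],[[0,0,0],0],[[0,0,0],0]], gripper=1)

```text
time_s: 4.47
position: [0.6498, 0.0268, 0.2135]
tcp_rot: [[0.992, 0.122, 0.012], [0.122, -0.992, 0.007], [0.012, -0.006, -1.0]]
force: [0.2, -0.0, 0.6]
opening: 0.282
```

send_rows(motion=[[[0,0,0],0],[[0,0,0],0],[[0,0,0],0],[[0,0,0],0],[[0,0,0],0]])

```text
time_s: 4.88
position: [0.6486, 0.0265, 0.2158]
tcp_rot: [[0.992, 0.122, 0.01], [0.122, -0.992, 0.007], [0.011, -0.005, -1.0]]
force: [0.3, -1.0, -0.0]
opening: 0.012
```

```bash
python3 - <<'E'
from h import *
c=cap('side','s3.png');w=cap('wrist')
cv2.imwrite('pics/s3c.png',cv2.resize(c['image'][70:220,220:400],(720,600)))
cv2.imwrite('pics/w3.png',w['image'])
s=bot.read_state();print(s['position'],s['tcp_rot'],s['force'],s['opening'])
E
```

```text
[0.64872765 0.02648715 0.21547799] [[ 0.99244098  0.12231264  0.01002573]
 [ 0.12224927 -0.99247675  0.00670897]
 [ 0.01077089 -0.00543262 -0.99992723]] [-0.20623968 -0.03680069  1.39648575] 0.004839822731428042
```

View pics/s3c.png

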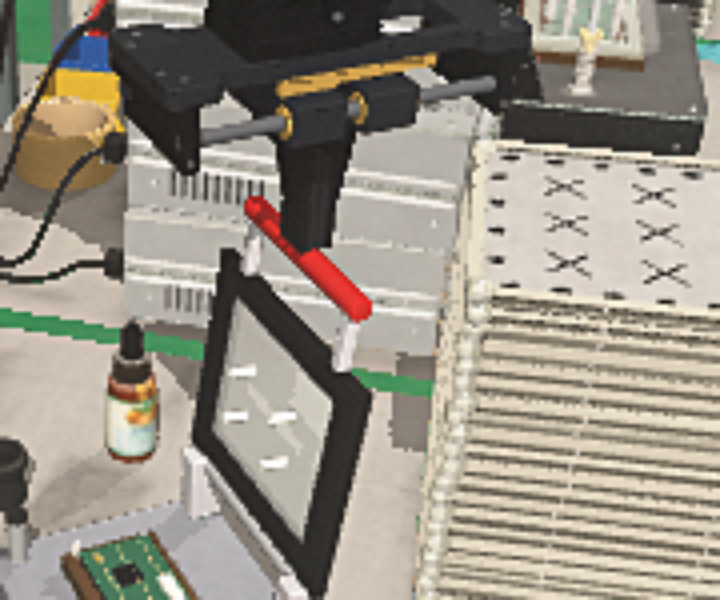

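View pics/w3.png

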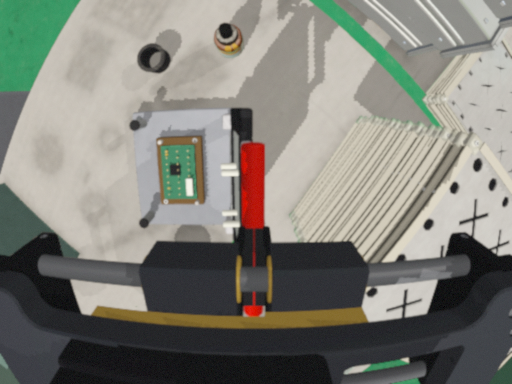

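```bash
python3 - <<'E'
from h import *
import pickle
C,P=pickle.load(open('c0.pkl','rb'));c=C['side']
for p in([.6487,.0265,.2155],[.6487,.0265,.234],[.6487,.0265,.2307]): print(p,(proj(c,p)-[220,70])*4)
t=cap('top'); cv2.imwrite('pics/t3.png',t['image'])
im=cv2.imread('pics/s3.png'); cv2.imwrite('pics/s3z.png',cv2.resize(im[105:165,270:330],(600,600),interpolation=cv2.INTER_CUBIC))
s=bot.read_state();print(s['position'],s['joint_positions'])
E
```

```text
[0.6487, 0.0265, 0.2155] [298.08768504 279.36835219]
[0.6487, 0.0265, 0.234] [300.71502409 248.13351446]
[0.6487, 0.0265, 0.2307] [300.24064892 253.77307273]
[0.64874412 0.02651122 0.21545625] [ -7.73884811  30.97802193  77.90636253   0.48652216  70.60470479
 -14.92658385]
```

View pics/s3z.png

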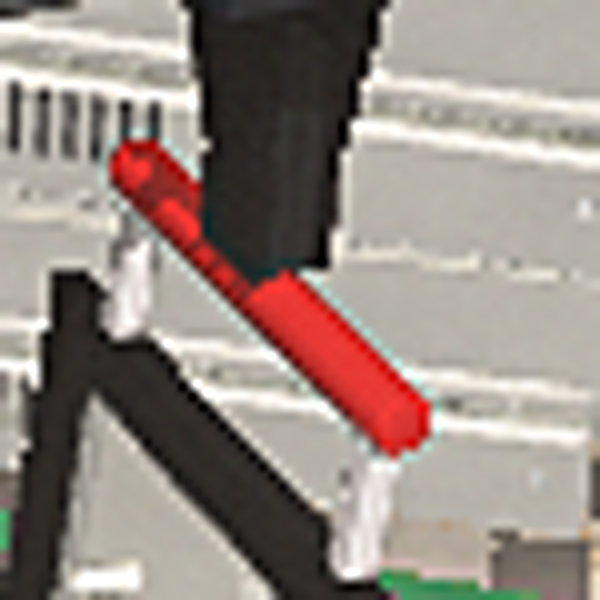

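```bash
python3 - <<'E'
from h import *
import pickle
C,P=pickle.load(open('c0.pkl','rb'));c=C['side']
print('gpo',bot.grip_point_offset,[a for a in dir(bot) if a[0]!='_'])
ex=np.array([.992,.126,0])
for h in(.211,.225,.232):
  for a in(.03,.037,.045,-.03,-.037): print(h,a,((proj(c,np.array([.6457,.0292,h])+ex*a)-[220,70])*4).round(0))
im=cv2.imread('pics/s2.png'); cv2.imwrite('pics/s2z.png',cv2.resize(im[95:165,260:330],(700,700),interpolation=cv2.INTER_CUBIC)[:600])
E
```

```text
gpo 0.0187 ['PlanningError', 'grip_point_offset', 'hand_in', 'read_state']
0.211 0.03 [340. 274.]
0.211 0.037 [352. 272.]
0.211 0.045 [365. 269.]
0.211 -0.03 [239. 296.]
0.211 -0.037 [227. 299.]
0.225 0.03 [343. 251.]
0.225 0.037 [354. 248.]
0.225 0.045 [367. 246.]
0.225 -0.03 [241. 273.]
0.225 -0.037 [228. 275.]
0.232 0.03 [344. 239.]
0.232 0.037 [355. 237.]
0.232 0.045 [369. 234.]
0.232 -0.03 [241. 261.]
0.232 -0.037 [229. 263.]
```

View pics/s2z.png

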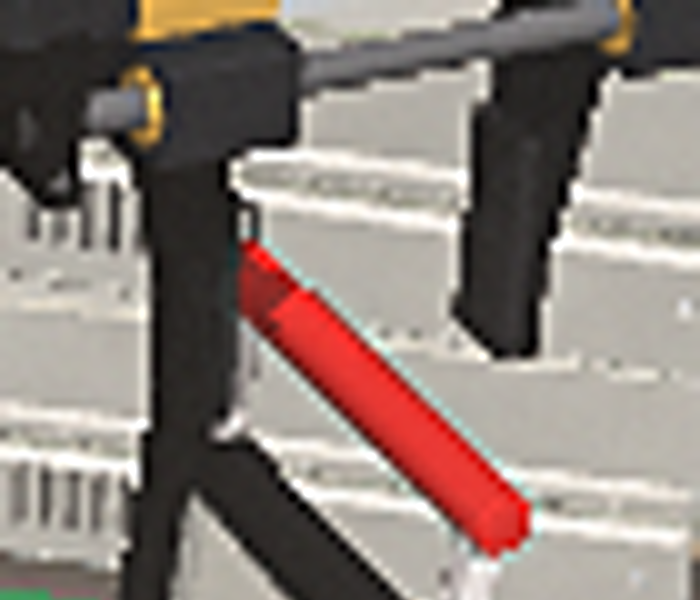

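send_rows(motion=[[[0,2,-5],0],[[0,0,0],0],[[0,0,0],0],[[0,0,0],0],[[0,0,0],0]], gripper=0.2)

```text
time_s: 5.45
position: [0.649, 0.0242, 0.2199]
tcp_rot: [[0.992, 0.122, 0.009], [0.122, -0.992, 0.007], [0.01, -0.006, -1.0]]
force: [-0.5, 0.5, -0.1]
opening: 0.302
```

send_rows(motion=[[[0,0,0],0],[[0,0,0],0],[[0,0,0],0],[[0,0,0],0],[[0,0,0],0]])

```text
time_s: 5.87
position: [0.6486, 0.0244, 0.2191]
tcp_rot: [[0.992, 0.122, 0.008], [0.122, -0.992, 0.007], [0.009, -0.006, -1.0]]
force: [-0.1, 0.2, -0.3]
opening: 0.677
```

```bash
python3 - <<'E'
from h import *
c=cap('side','s4.png');w=cap('wrist','w4.png')
cv2.imwrite('pics/s4z.png',cv2.resize(c['image'][85:145,255:335],(800,600),interpolation=cv2.INTER_CUBIC))
s=bot.read_state();print(s['position'],s['tcp_rot'][:,0],s['force'],s['opening'])
R=cv2.Rodrigues(np.array(w['rvec'],float))[0];o=-R.T@np.array(w['tvec']).ravel();print('cam in tool',s['tcp_rot'].T@(o-s['position']))
im=w['image'].astype(int)
m=(im[...,2]>120)&(im[...,1]<70)&(im[...,0]<70)
ys,xs=np.nonzero(m);print(xs.min(),xs.max(),ys.min(),ys.max())
E
```

```text
[0.64862038 0.02433596 0.21912148] [0.99247645 0.12213527 0.00857127] [-0.70197119 -0.19517332  0.4451283 ] 0.7549948888201158
cam in tool [ 0.00033853 -0.08117825 -0.18575519]
242 264 138 310
```

View pics/s4z.png

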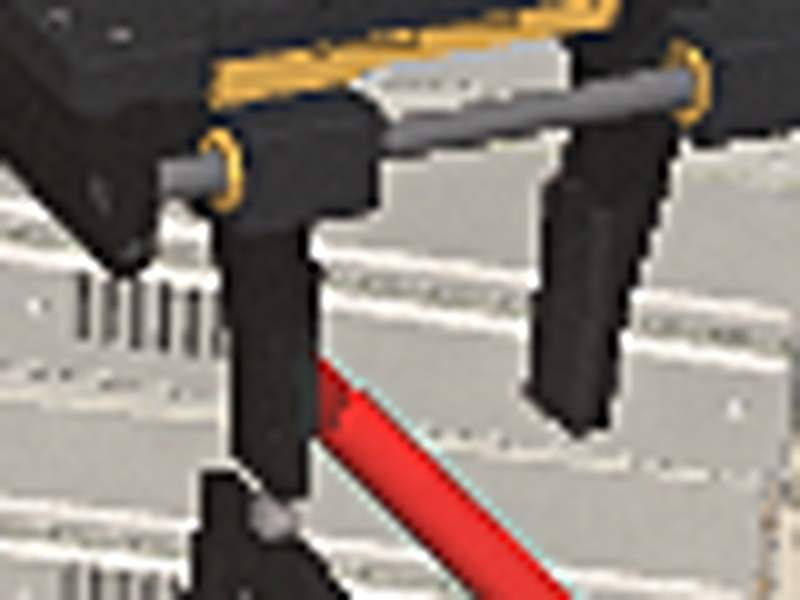

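View pics/w4.png

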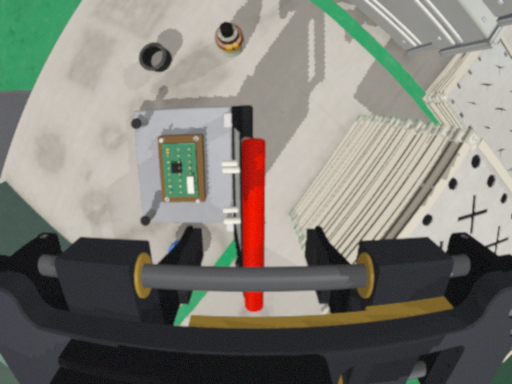

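```bash
python3 - <<'E'
from h import *
import pickle
from scipy.optimize import least_squares
C,P=pickle.load(open('c0.pkl','rb'));c=C['side']
s=bot.read_state();R=s['tcp_rot'];p=s['position'];g=.0328
obs=[((g,.0095),(312.8,128.7)),((g,-.0095),(307.7,124.3)),((-g,.0095),(285.5,134.5))]
f=lambda v:np.ravel([proj(c,p+v+R@np.array([a,b,0]))-q for (a,b),q in obs])
r=least_squares(f,np.zeros(3));print(r.x,r.fun)
E
```

```text
[0.01645201 0.03153695 0.00307876] [-0.32027656 -0.19462416  0.44898856  0.26052856 -0.1182927  -0.0600834 ]
```

```bash
python3 - <<'E'
import cv2
im=cv2.imread('pics/t3.png');cv2.imwrite('pics/t3z.png',cv2.resize(im[90:210,200:360],(800,600),interpolation=cv2.INTER_CUBIC))
im=cv2.imread('pics/w4.png');cv2.imwrite('pics/w4z.png',cv2.resize(im[220:320,170:340],(800,470),interpolation=cv2.INTER_CUBIC))
E
```

```text
(no output)
```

View pics/t3z.png

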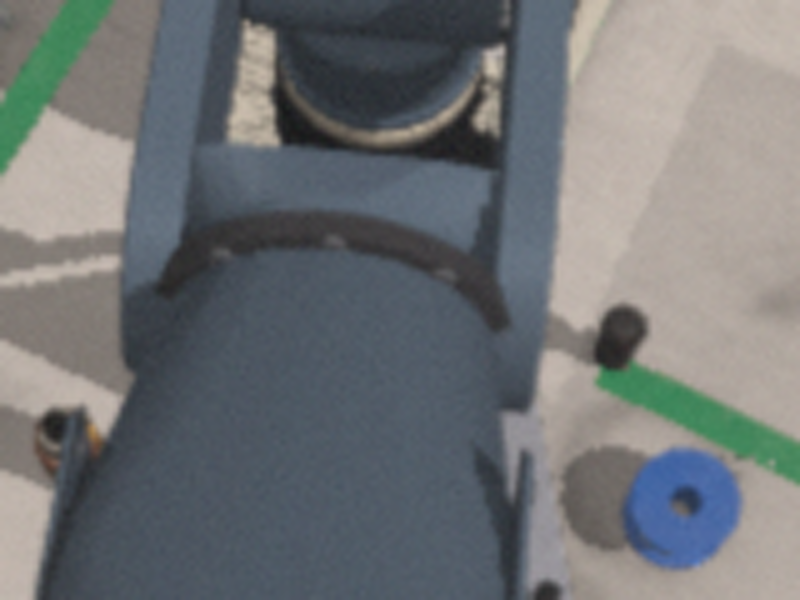

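View pics/w4z.png

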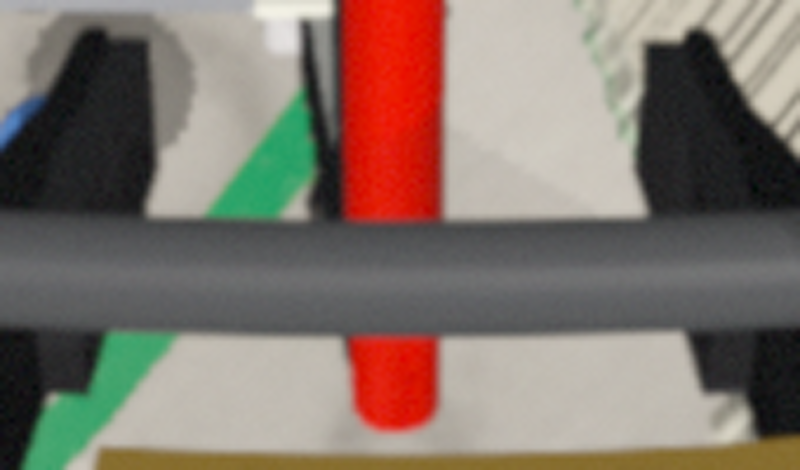

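```bash
python3 - <<'E'
from h import *
w=cap('wrist');s=bot.read_state();R=s['tcp_rot'];p=s['position'];print(s['opening'],p)
for dz in(0,-.01,-.02,-.025):
  print(dz,[proj(w,p+R@np.array([a,b,dz])).round(1).tolist() for a in(-.038,.038) for b in(-.0095,.0095)])
E
```

```text
0.7704824172259955 [0.64865645 0.02432004 0.21913588]
0 [[197.0, 214.1], [198.8, 239.4], [309.2, 214.1], [307.4, 239.4]]
-0.01 [[194.2, 219.7], [196.4, 245.9], [311.9, 219.7], [309.8, 245.8]]
-0.02 [[191.3, 225.8], [193.7, 252.9], [314.8, 225.7], [312.5, 252.9]]
-0.025 [[189.7, 229.0], [192.2, 256.7], [316.4, 229.0], [313.9, 256.7]]
```

send_rows(motion=[[[0,0,6],0],[[0,0,6],0],[[0,0,6],0],[[0,0,6],0],[[0,0,4],0]])

```text
time_s: 6.43
position: [0.6493, 0.0245, 0.1893]
tcp_rot: [[0.992, 0.122, 0.01], [0.122, -0.992, 0.007], [0.01, -0.006, -1.0]]
force: [-0.0, 0.1, 0.5]
opening: 0.802
```

```bash
python3 - <<'E'
from h import *
c=cap('side','s5.png')
cv2.imwrite('pics/s5z.png',cv2.resize(c['image'][85:145,255:335],(800,600),interpolation=cv2.INTER_CUBIC))
s=bot.read_state();print(s['position'],s['tcp_rot'][:,0],s['force'],s['opening'])
E
```

```text
[0.64868242 0.0245714  0.18830501] [0.99247876 0.12212827 0.0084024 ] [-0.63101261  0.53363629 -0.3419565 ] 0.7996008292450704
```

View pics/s5z.png

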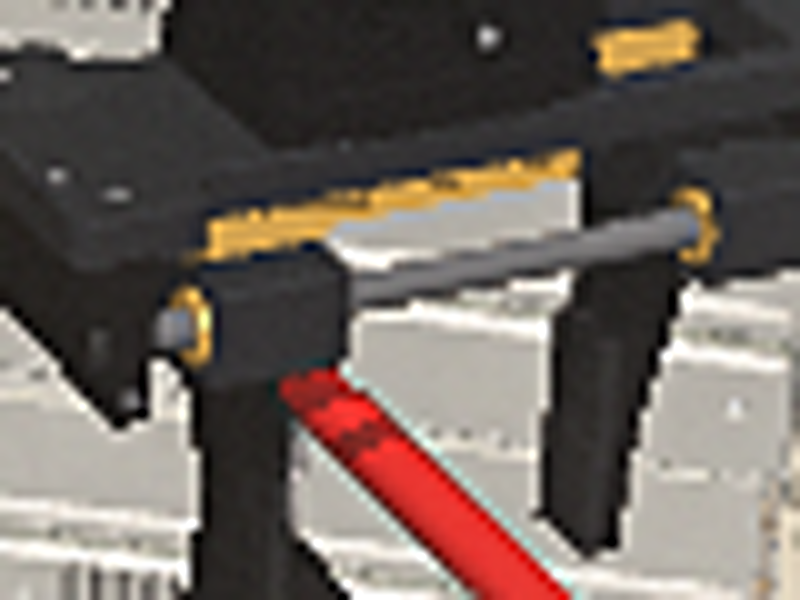

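send_rows(motion=[[[0,0,0],0],[[0,0,0],0],[[0,0,0],0],[[0,0,0],0],[[0,0,0],0]], gripper=1)

```text
time_s: 6.9
position: [0.6485, 0.0246, 0.1874]
tcp_rot: [[0.992, 0.122, 0.006], [0.122, -0.992, 0.007], [0.007, -0.007, -1.0]]
force: [0.3, 0.2, 0.3]
opening: 0.505
```

send_rows(motion=[[[0,0,0],0],[[0,0,0],0],[[0,0,0],0],[[0,0,0],0],[[0,0,0],0]])

```text
time_s: 7.32
position: [0.6487, 0.0245, 0.1886]
tcp_rot: [[0.992, 0.122, 0.007], [0.122, -0.992, 0.007], [0.008, -0.006, -1.0]]
force: [-0.5, -0.4, 0.4]
opening: 0.152
```

```bash
python3 - <<'E'
from h import *
c=cap('side','s6.png')
cv2.imwrite('pics/s6z.png',cv2.resize(c['image'][85:160,255:355],(800,600),interpolation=cv2.INTER_CUBIC))
s=bot.read_state();print(s['position'],s['tcp_rot'][:,0],s['force'],s['opening'])
E
```

```text
[0.64879473 0.02449716 0.18852921] [0.99245979 0.12227773 0.00846932] [-0.79611246 -0.85852794  0.95184769] 0.1485722900648624
```

View pics/s6z.png

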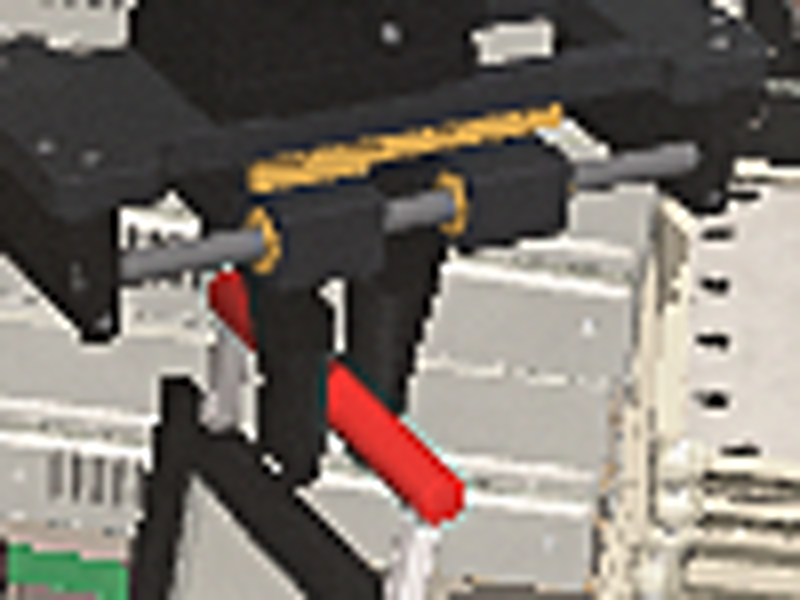

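```bash
cat >> h.py <<'E'
import json
def arc(step,n=5,stop=None,rz=None,H=None):
    s=bot.read_state();R=np.array(s['tcp_rot']);p=np.array(s['position'])
    K=json.load(open('k.json')); th=np.radians(K['yaw']);ex=np.array([np.cos(th),np.sin(th),0]);ey=np.array([-np.sin(th),np.cos(th),0])
    u,v,z=ex@p-K['hu'],ey@p,p[2]-K['hz']
    a=np.arctan2(z,-u); r=np.hypot(u,z)
    print('t',s['time_s'],'a deg',np.degrees(a).round(2),'r',round(r*1000,1),'dv',round((v-K['v'])*1000,1),'F',np.round(s['force'],1),'M',np.round(s['moment'],2),'op',round(s['opening'],3),'head',np.degrees(np.arctan2(R[1,0],R[0,0])).round(1))
    print('F radial(out)',(s['force']@(-np.cos(a)*ex+np.sin(a)*np.array([0,0,1]))).round(1))
    rows=[];cur=p
    for k in range(n):
        a2=a-step/172. 
        if stop is not None: a2=max(a2,stop) if step>0 else min(a2,stop)
        t=(K['hu']-.172*np.cos(a2))*ex+K['v']*ey+np.array([0,0,K['hz']+.172*np.sin(a2)])
        b=np.round(R.T@(t-cur)*1000,1); rows.append([b.tolist(),0]);cur=cur+R@b/1000;a=a2
    print(rows,'end a',np.degrees(a).round(1))
E
python3 - <<'E'
from h import *
s=bot.read_state();p=s['position'];th=np.radians(6.9);ex=np.array([np.cos(th),np.sin(th),0]);ey=np.array([-np.sin(th),np.cos(th),0])
json.dump(dict(yaw=6.9,hu=ex@p+.172*np.cos(1.69),hz=p[2]-.172*np.sin(1.69),v=ey@p),open('k.json','w'))
arc(5)
E
```

```text
t 7.3667 a deg 96.83 r 172.0 dv 0.0 F [-0.8 -0.9  1. ] M [-0.15  0.22  0.01] op 0.149 head 7.0
F radial(out) 0.8
[[[-5.0, -0.0, -0.6], 0], [[-5.0, -0.0, -0.4], 0], [[-4.9, -0.0, -0.3], 0], [[-5.0, -0.1, -0.1], 0], [[-5.0, 0.0, 0.0], 0]] end a 88.5
```

send_rows(motion=[[[-3,0,-0.4],0],[[-5,0,-0.4],0],[[-5,0,-0.3],0],[[-5,0,-0.1],0],[[-5,0,0],0]])

```text
time_s: 7.78
position: [0.6287, 0.022, 0.1902]
tcp_rot: [[0.992, 0.122, 0.018], [0.122, -0.993, 0.008], [0.019, -0.006, -1.0]]
force: [2.1, 0.8, 2.1]
opening: 0.146
```

```bash
python3 - <<'E'
from h import *
c=cap('side','s7.png')
cv2.imwrite('pics/s7z.png',cv2.resize(c['image'][85:205,235:355],(600,600),interpolation=cv2.INTER_CUBIC))
arc(6)
E
```

```text
t 7.8333 a deg 89.65 r 172.5 dv -0.1 F [-0.1  0.5 -0.9] M [-0.02 -0.44  0.  ] op 0.148 head 7.0
F radial(out) -0.9
[[[-6.0, -0.1, 0.6], 0], [[-6.0, -0.0, 0.2], 0], [[-6.0, -0.0, 0.5], 0], [[-5.9, -0.0, 0.6], 0], [[-6.0, -0.0, 0.9], 0]] end a 79.7
```

View pics/s7z.png

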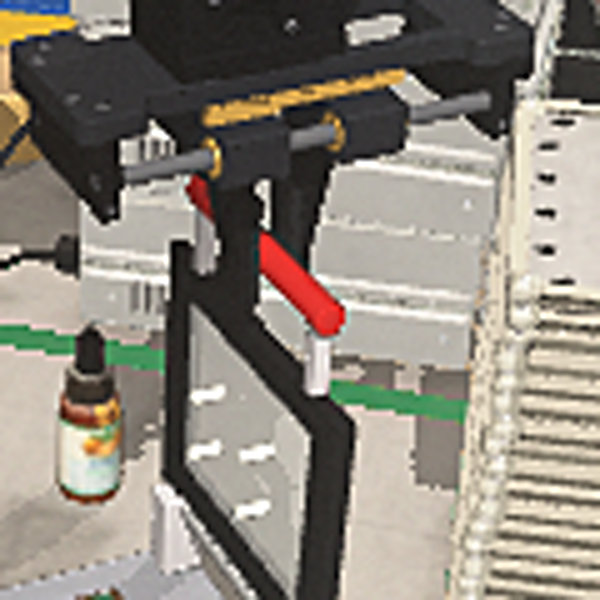

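send_rows(motion=[[[-6,0,0.6],0],[[-6,0,0.2],0],[[-6,0,0.5],0],[[-6,0,0.7],0],[[-6,0,0.9],0]])

```text
time_s: 8.25
position: [0.597, 0.018, 0.1884]
tcp_rot: [[0.992, 0.122, 0.022], [0.122, -0.993, 0.008], [0.023, -0.005, -1.0]]
force: [1.2, 0.4, -0.6]
opening: 0.153
```

```bash
python3 -c "
from h import *
arc(6)"
```

```text
t 8.25 a deg 79.44 r 173.6 dv -0.2 F [ 1.2  0.4 -0.6] M [ 0.05 -0.53 -0.01] op 0.153 head 7.0
F radial(out) -0.8
[[[-5.7, -0.2, 2.6], 0], [[-5.8, -0.0, 1.3], 0], [[-5.8, -0.1, 1.5], 0], [[-5.8, 0.0, 1.6], 0], [[-5.7, 0.0, 1.9], 0]] end a 69.5
```

send_rows(motion=[[[-5.7,0,2.2],0],[[-5.8,0,1.4],0],[[-5.8,0,1.5],0],[[-5.8,0,1.7],0],[[-5.7,0,1.9],0]])

```text
time_s: 8.67
position: [0.5648, 0.014, 0.1796]
tcp_rot: [[0.992, 0.122, 0.023], [0.122, -0.993, 0.007], [0.023, -0.004, -1.0]]
force: [-0.4, 0.3, 0.9]
opening: 0.149
```

```bash
python3 -c "
from h import *
arc(7)"
```

```text
t 8.6667 a deg 68.36 r 174.2 dv -0.3 F [-0.4  0.3  0.9] M [ 0.03 -0.28 -0.08] op 0.149 head 7.0
F radial(out) 1.0
[[[-5.8, -0.3, 4.6], 0], [[-6.4, -0.0, 2.8], 0], [[-6.3, -0.0, 3.1], 0], [[-6.1, 0.0, 3.3], 0], [[-6.0, 0.0, 3.6], 0]] end a 56.7
```

send_rows(motion=[[[-6,0,3.6],0],[[-6.3,0,2.8],0],[[-6.2,0,3.1],0],[[-6.1,0,3.3],0],[[-6,0,3.6],0]])

```text
time_s: 9.08
position: [0.5301, 0.0099, 0.1611]
tcp_rot: [[0.992, 0.122, 0.02], [0.122, -0.992, 0.007], [0.021, -0.004, -1.0]]
force: [2.3, -0.0, -0.3]
opening: 0.152
```

```bash
python3 -c "
from h import *
c=cap('side','s8.png')
cv2.imwrite('pics/s8z.png',cv2.resize(c['image'][95:275,195:355],(533,600),interpolation=cv2.INTER_CUBIC))
arc(7)"
```

```text
t 9.1333 a deg 54.59 r 174.5 dv -0.2 F [ 1.6 -1.5 -3. ] M [-0.29 -0.47 -0.03] op 0.151 head 7.0
F radial(out) -3.3
[[[-4.3, -0.2, 6.1], 0], [[-5.5, 0.0, 4.3], 0], [[-5.4, 0.0, 4.5], 0], [[-5.1, 0.0, 4.8], 0], [[-5.0, 0.1, 4.9], 0]] end a 42.9
```

View pics/s8z.png

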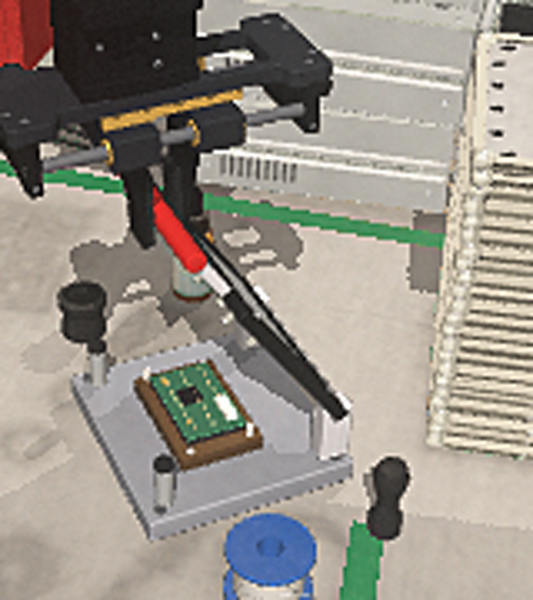

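send_rows(motion=[[[-4.8,0,5.2],0],[[-5.5,0,4.3],0],[[-5.4,0,4.5],0],[[-5.1,0,4.8],0],[[-5,0,4.9],0]])

```text
time_s: 9.55
position: [0.5002, 0.0064, 0.1343]
tcp_rot: [[0.992, 0.123, 0.015], [0.123, -0.992, 0.007], [0.015, -0.005, -1.0]]
force: [1.0, 0.0, -0.7]
opening: 0.153
```

```bash
python3 -c "
from h import *
arc(7)"
```

```text
t 9.55 a deg 42.05 r 174.1 dv -0.1 F [ 1.   0.  -0.7] M [-0.04 -0.52  0.  ] op 0.153 head 7.0
F radial(out) -1.2
[[[-3.1, -0.0, 6.6], 0], [[-4.5, -0.0, 5.4], 0], [[-4.2, -0.0, 5.6], 0], [[-4.0, 0.0, 5.8], 0], [[-3.7, 0.0, 5.9], 0]] end a 30.4
```

send_rows(motion=[[[-3.8,0,5.8],0],[[-4.5,0,5.4],0],[[-4.2,0,5.6],0],[[-4,0,5.8],0],[[-3.7,0,5.9],0]])

```text
time_s: 9.97
position: [0.4781, 0.0039, 0.1025]
tcp_rot: [[0.992, 0.123, 0.014], [0.123, -0.992, 0.007], [0.015, -0.005, -1.0]]
force: [1.0, 1.5, 0.8]
opening: 0.154
```

```bash
python3 -c "
from h import *
arc(6)"
```

```text
t 9.9667 a deg 29.24 r 173.5 dv 0.1 F [1.  1.5 0.8] M [ 0.08 -0.32 -0.04] op 0.154 head 7.0
F radial(out) -0.6
[[[-1.6, 0.1, 6.0], 0], [[-2.7, 0.0, 5.4], 0], [[-2.6, 0.1, 5.4], 0], [[-2.3, -0.0, 5.5], 0], [[-2.2, 0.0, 5.6], 0]] end a 19.2
```

send_rows(motion=[[[-2,0,5.5],0],[[-2.8,0,5.4],0],[[-2.6,0,5.4],0],[[-2.4,0,5.5],0],[[-2.2,0,5.6],0]])

```text
time_s: 10.38
position: [0.4653, 0.0026, 0.0716]
tcp_rot: [[0.992, 0.123, 0.014], [0.122, -0.992, 0.007], [0.015, -0.005, -1.0]]
force: [0.9, 1.2, 0.3]
opening: 0.152
```

```bash
python3 -c "
from h import *
c=cap('side','s9.png')
cv2.imwrite('pics/s9z.png',cv2.resize(c['image'][115:295,195:355],(533,600),interpolation=cv2.INTER_CUBIC))
arc(5)"
```

```text
t 10.4333 a deg 17.85 r 173.0 dv 0.3 F [ 1.2  0.1 -1.8] M [ 0.05 -0.55 -0.  ] op 0.153 head 7.0
F radial(out) -1.7
[[[-0.5, 0.3, 5.1], 0], [[-1.4, 0.0, 4.8], 0], [[-1.3, 0.1, 4.8], 0], [[-1.1, -0.0, 4.9], 0], [[-1.0, 0.0, 4.9], 0]] end a 9.5
```

View pics/s9z.png

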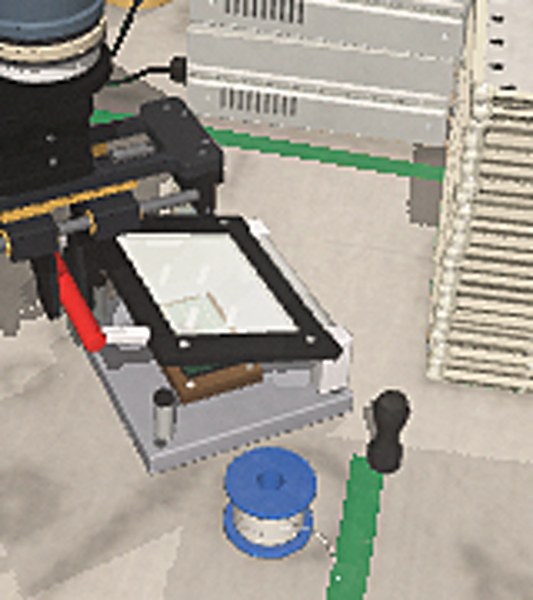

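send_rows(motion=[[[-0.8,0,4.9],0],[[-1.4,0,4.8],0],[[-1.3,0,4.8],0],[[-1.1,0,4.9],0],[[-1,0,4.9],0]])

```text
time_s: 10.85
position: [0.4594, 0.002, 0.0444]
tcp_rot: [[0.992, 0.123, 0.014], [0.123, -0.992, 0.007], [0.014, -0.005, -1.0]]
force: [2.3, 1.5, 0.4]
opening: 0.15
```

```bash
python3 -c "
from h import *
arc(3.5)"
```

```text
t 10.85 a deg 8.89 r 172.4 dv 0.4 F [2.3 1.5 0.4] M [ 0.17 -0.38  0.04] op 0.15 head 7.0
F radial(out) -2.4
[[[-0.2, 0.4, 3.5], 0], [[-0.5, 0.1, 3.5], 0], [[-0.4, -0.0, 3.5], 0], [[-0.3, -0.0, 3.4], 0], [[-0.3, 0.0, 3.5], 0]] end a 3.1
```

send_rows(motion=[[[-0.3,0,3.5],0],[[-0.5,0,3.5],0],[[-0.4,0,3.5],0],[[-0.3,0,3.5],0],[[-0.2,0,3],0]])

```text
time_s: 11.27
position: [0.4579, 0.0019, 0.0251]
tcp_rot: [[0.992, 0.123, 0.014], [0.123, -0.992, 0.007], [0.014, -0.005, -1.0]]
force: [1.2, 1.4, 1.0]
opening: 0.148
```

send_rows(motion=[[[0,0,2],0],[[0,0,2],0],[[0,0,2],0],[[0,0,1.5],0],[[0,0,1.5],0]])

```text
time_s: 11.68
position: [0.458, 0.0019, 0.0207]
tcp_rot: [[0.992, 0.124, 0.016], [0.124, -0.992, 0.006], [0.016, -0.004, -1.0]]
force: [-1.6, 1.1, 12.6]
opening: 0.149
```

```bash
python3 -c "
from h import *
c=cap('side','s10.png')
cv2.imwrite('pics/s10z.png',cv2.resize(c['image'][145:295,195:355],(640,600),interpolation=cv2.INTER_CUBIC))
arc(2)"
```

```text
t 11.7333 a deg 0.95 r 171.8 dv 0.5 F [-1.7  1.1 16.3] M [0.02 0.28 0.05] op 0.154 head 7.1
F radial(out) 1.9
[[[-0.3, 0.5, 2.0], 0], [[-0.0, 0.0, 2.0], 0], [[-0.0, 0.0, 2.0], 0], [[-0.0, 0.0, 2.0], 0], [[0.0, 0.0, 2.0], 0]] end a -2.4
```

View pics/s10z.png

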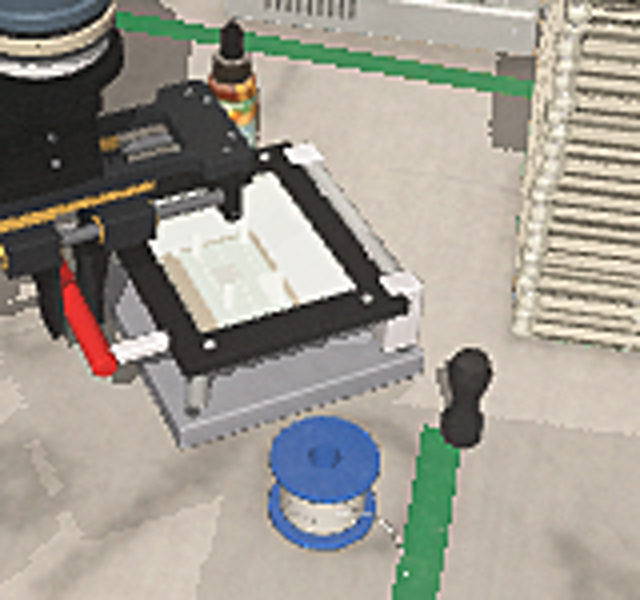

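```bash
python3 - <<'E'
from h import *
import pickle
C,P=pickle.load(open('c0.pkl','rb'));c=C['side']
j=np.radians(6.9);ex=np.array([np.cos(j),np.sin(j),0]);ey=np.array([-np.sin(j),np.cos(j),0])
o=np.array([.648,.0245,0])-.0855*ex
def draw(f,a,box,sc,out):
    im=cv2.resize(cv2.imread(f),None,fx=sc,fy=sc,interpolation=cv2.INTER_CUBIC)
    def L(pts,col):
        q=np.array([proj(c,o+ex*x+ey*y+np.array([0,0,z])) for x,y,z in pts]); cv2.polylines(im,[np.round(q*sc+sc/2).astype(int)],False,col,1)
    h=lambda r,b,n=0:(.065-r*np.cos(a)+n*np.sin(a),b,.06+r*np.sin(a)+n*np.cos(a))
    L([h(.172,-.06),h(.172,.06)],(255,0,0))
    L([h(0,-.08,.0045),h(.136,-.08,.0045),h(.136,.08,.0045)],(255,0,255));L([h(0,-.08,-.0045),h(.136,-.08,-.0045)],(255,255,0))
    x0,y0,x1,y1=np.array(box)*sc; return im[y0:y1,x0:x1]
b=(205,175,305,260)
cv2.imwrite('pics/ov2.png',np.vstack([np.hstack([draw('pics/s0c.png' if 0 else 'pics/side0.png',1.69,(235,115,335,200),4,''),draw('pics/s10.png',0,b,4,'')]),np.hstack([draw('pics/s10.png',np.radians(2),b,4,''),draw('pics/s10.png',np.radians(-2),b,4,'')])])[:600*2])
E
python3 -c "
import cv2
im=cv2.imread('pics/ov2.png');print(im.shape);cv2.imwrite('pics/ov2s.png',im[:600] if im.shape[0]<=600 else cv2.resize(im,(705,600)))"
```

```text
(680, 800, 3)
```

View pics/ov2s.png

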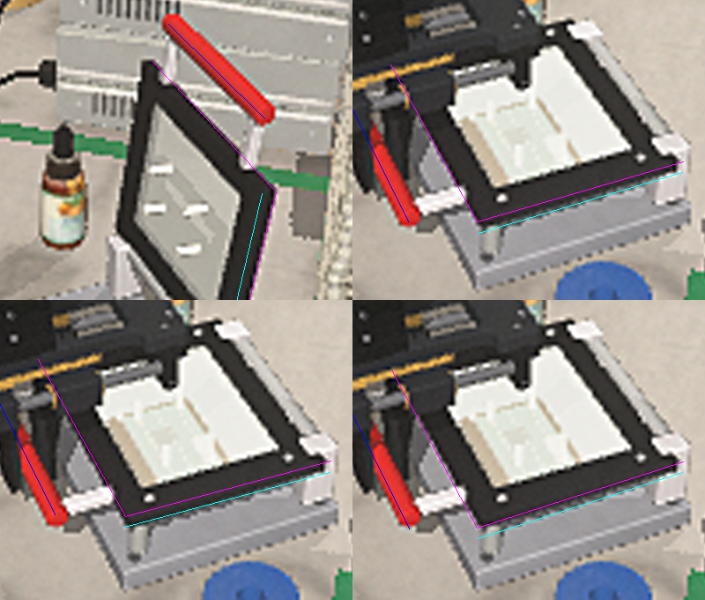

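send_rows(motion=[[[0,0,1.5],0],[[0,0,2],0],[[0,0,2.5],0],[[0,0,2.5],0],[[0,0,2.5],0]])

```text
time_s: 12.15
position: [0.4582, 0.0018, 0.0204]
tcp_rot: [[0.992, 0.126, 0.022], [0.126, -0.992, 0.004], [0.022, -0.001, -1.0]]
force: [-3.1, 1.4, 28.0]
opening: 0.153
```

```bash
python3 -c "
from h import *
arc(2)
w=cap('wrist','w10.png')
s=bot.read_state();print(s['position'],s['force'])"
```

```text
t 12.15 a deg 0.89 r 171.5 dv 0.4 F [-3.1  1.4 28. ] M [ 0.15  0.56 -0.03] op 0.153 head 7.2
F radial(out) 3.3
[[[-0.6, 0.4, 2.0], 0], [[0.0, -0.0, 2.0], 0], [[-0.0, -0.0, 2.0], 0], [[-0.0, -0.0, 2.0], 0], [[0.0, -0.0, 2.0], 0]] end a -2.4
[0.45819152 0.00181227 0.0204252 ] [-3.69997407  0.87694477 27.59261546]
```

View pics/w10.png

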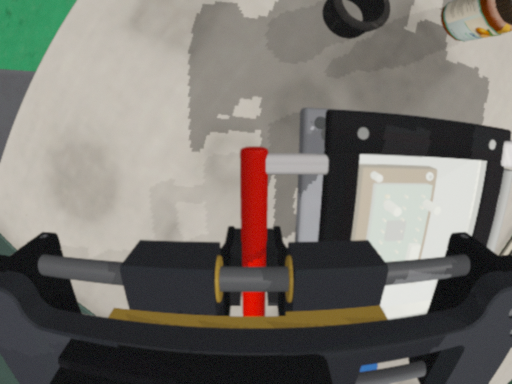

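```bash
python3 - <<'E'
from h import *
from scipy.optimize import least_squares
P=np.array([[.6487,.0245,.1886],[.6287,.022,.1902],[.597,.018,.1884],[.5648,.014,.1796],[.5301,.0099,.1611],[.5002,.0064,.1343],[.4781,.0039,.1025],[.4653,.0026,.0716],[.4594,.002,.0444],[.4579,.0019,.0251],[.458,.0019,.0207]])
th=np.radians(6.9);ex=np.array([np.cos(th),np.sin(th),0]);u=P@ex;z=P[:,2]
r=least_squares(lambda k:np.hypot(u-k[0],z-k[1])-.172,[.63,.02]);print(r.x,(r.fun*1e3).round(1))
print(json.load(open('k.json')))
for k in [r.x]: print(np.degrees(np.arctan2(z-k[1],k[0]-u)).round(1))
E
```

```text
[0.62605334 0.01910186] [-1.2 -0.9  0.2  0.7  0.9  0.7  0.5  0.  -0.4 -0.7 -0.9]
{'yaw': 6.9, 'hu': 0.626584231623365, 'hz': 0.017749778607300537, 'v': -0.05362440806534415}
[97.  90.2 79.6 68.4 55.2 41.8 28.9 17.8  8.5  2.   0.5]
```

```bash
python3 -c "
from h import *
k=json.load(open('k.json'));k['hu']=.62605;k['hz']=.0192;json.dump(k,open('k.json','w'))
arc(-6)"
```

```text
t 12.2 a deg 0.41 r 171.0 dv 0.4 F [-3.7  0.9 27.6] M [0.15 0.56 0.07] op 0.152 head 7.2
F radial(out) 3.8
[[[-0.8, 0.4, -6.0], 0], [[0.5, -0.0, -6.0], 0], [[0.7, -0.0, -6.0], 0], [[0.9, -0.0, -5.9], 0], [[1.2, -0.0, -5.9], 0]] end a 10.4
```

send_rows(motion=[[[-0.3,0,-3],0],[[0.3,0,-5],0],[[0.6,0,-6],0],[[0.8,0,-6],0],[[1.1,0,-6],0]])

```text
time_s: 12.62
position: [0.4601, 0.002, 0.0481]
tcp_rot: [[0.992, 0.125, 0.021], [0.125, -0.992, 0.004], [0.021, -0.001, -1.0]]
force: [1.4, 0.6, -4.1]
opening: 0.149
```

```bash
python3 -c "
from h import *
arc(-7)"
```

```text
t 12.6167 a deg 9.7 r 171.5 dv 0.4 F [ 1.4  0.6 -4.1] M [ 0.   -0.01 -0.02] op 0.149 head 7.2
F radial(out) -2.1
[[[1.0, 0.4, -6.9], 0], [[1.7, -0.0, -6.8], 0], [[2.0, -0.0, -6.7], 0], [[2.3, -0.0, -6.6], 0], [[2.6, -0.0, -6.6], 0]] end a 21.4
```

send_rows(motion=[[[1.2,0,-6.9],0],[[1.7,0,-6.8],0],[[2,0,-6.7],0],[[2.3,0,-6.6],0],[[2.6,0,-6.6],0]])

```text
time_s: 13.03
position: [0.4691, 0.0032, 0.0844]
tcp_rot: [[0.992, 0.125, 0.018], [0.125, -0.992, 0.004], [0.019, -0.002, -1.0]]
force: [2.1, 1.1, -4.6]
opening: 0.148
```

```bash
python3 -c "
from h import *
arc(-7)"
```

```text
t 13.0333 a deg 22.18 r 172.7 dv 0.4 F [ 2.1  1.1 -4.6] M [ 0.04 -0.14 -0.05] op 0.148 head 7.2
F radial(out) -3.8
[[[3.5, 0.4, -6.1], 0], [[3.2, 0.0, -6.2], 0], [[3.4, 0.0, -6.2], 0], [[3.6, 0.0, -5.9], 0], [[3.9, 0.0, -5.9], 0]] end a 33.8
```

send_rows(motion=[[[3.4,0,-6.1],0],[[3.2,0,-6.2],0],[[3.4,0,-6.2],0],[[3.6,0,-5.9],0],[[3.9,0,-5.9],0]])

```text
time_s: 13.45
position: [0.4853, 0.0052, 0.1181]
tcp_rot: [[0.992, 0.126, 0.014], [0.126, -0.992, 0.004], [0.015, -0.002, -1.0]]
force: [1.9, -0.6, -4.8]
opening: 0.148
```

```bash
python3 -c "
from h import *
arc(-6,stop=np.radians(45))"
```

```text
t 13.45 a deg 34.55 r 174.4 dv 0.5 F [ 1.9 -0.6 -4.8] M [-0.23 -0.04 -0.05] op 0.148 head 7.2
F radial(out) -4.2
[[[5.6, 0.5, -3.4], 0], [[3.7, 0.1, -4.7], 0], [[3.9, -0.0, -4.6], 0], [[4.0, -0.0, -4.4], 0], [[4.2, 0.0, -4.3], 0]] end a 44.5
```

send_rows(motion=[[[4.5,0,-4.2],0],[[3.7,0,-4.7],0],[[3.9,0,-4.6],0],[[4,0,-4.4],0],[[2.5,0,-2.5],0]])

```text
time_s: 13.87
position: [0.5014, 0.0073, 0.1408]
tcp_rot: [[0.992, 0.128, 0.006], [0.128, -0.992, 0.003], [0.006, -0.002, -1.0]]
force: [-0.9, -2.2, -3.8]
opening: 0.153
```

send_rows(motion=[[[0,0,0],0],[[0,0,0],0],[[0,0,0],0],[[0,0,0],0],[[0,0,0],0]])

```text
time_s: 14.28
position: [0.5013, 0.0073, 0.1407]
tcp_rot: [[0.992, 0.128, 0.005], [0.128, -0.992, 0.003], [0.005, -0.002, -1.0]]
force: [0.3, -2.1, -2.8]
opening: 0.147
```

```bash
python3 - <<'E'
from h import *
c=cap('side','s11.png');t=cap('top','t11.png')
cv2.imwrite('pics/s11z.png',cv2.resize(c['image'][115:265,195:345],(600,600),interpolation=cv2.INTER_CUBIC))
arc(-2)
for n in('side','top'):
  r=place_of(n,'handle');print(n,r[:1])
E
```

```text
t 14.3833 a deg 43.62 r 176.1 dv 0.6 F [-1.1 -0.8 -3.4] M [-0.44  0.32 -0.06] op 0.152 head 7.4
F radial(out) -1.5
[[[4.3, 0.7, 1.4], 0], [[1.5, -0.0, -1.4], 0], [[1.4, -0.0, -1.4], 0], [[1.4, 0.0, -1.4], 0], [[1.5, 0.0, -1.4], 0]] end a 46.9
side [{'xy': [231.7, 173.7], 'p': 0.82}]
top []
```

View pics/s11z.png

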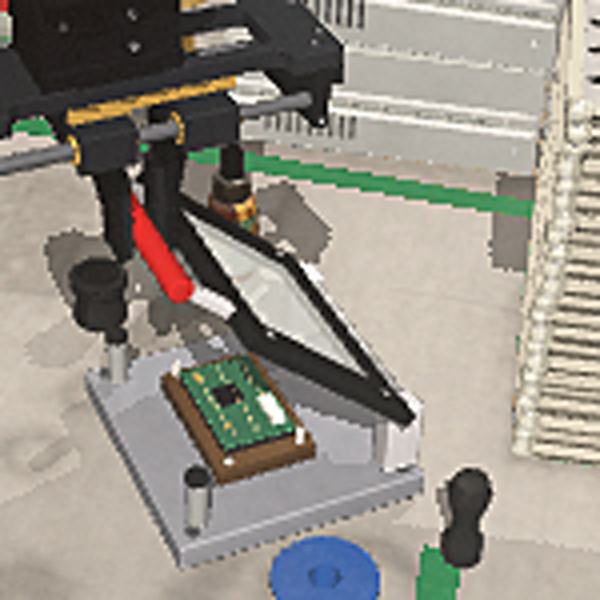

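```bash
python3 - <<'E'
from h import *
import pickle
from scipy.optimize import least_squares
C,P=pickle.load(open('c0.pkl','rb'));c=C['side']
j=np.radians(6.9);ex=np.array([np.cos(j),np.sin(j),0]);ey=np.array([-np.sin(j),np.cos(j),0])
o0=np.array([.648,.0245,0])+(.065-.0855)*ex; o0[2]=.06
def pt(a,s,d): return o0+d-.172*np.cos(a)*ex+np.array([0,0,.172*np.sin(a)])+ey*s
def near(f,a,box):
    im=cv2.imread('pics/'+f).astype(int); m=(im[...,2]>110)&(im[...,1]<85)&(im[...,0]<85)
    x0,y0,x1,y1=box; M=np.zeros_like(m);M[y0:y1,x0:x1]=m[y0:y1,x0:x1]
    n,l,st,_=cv2.connectedComponentsWithStats(M.astype(np.uint8)); k=1+np.argmax(st[1:,4]); ys,xs=np.nonzero(l==k); q=np.c_[xs,ys].astype(float)
    d=proj(c,pt(a,-.06,0))-proj(c,pt(a,-.02,0)); d/=np.linalg.norm(d); nn=np.array([-d[1],d[0]])
    s=q@d; e=s.max(); w=(s>e-10)&(s<e-3); lat=(q[w]@nn); return d*(e)+nn*(lat.min()+lat.max())/2,(lat.max()-lat.min())
def pred_off(a): # end-cap silhouette offset handled equally -> ignore
    return proj(c,pt(a,-.06,0))
obs={}
for f,a,b in(('side0.png',1.69,(270,110,325,160)),('s10.png',0,(200,195,230,245)),('s11.png',np.pi/4,(220,155,255,195))):
    e,w=near(f,a,b);obs[f]=e;print(f,e.round(1),round(w,1),'pred',proj(c,pt(a,-.06,0)).round(1))
f=lambda d:np.r_[proj(c,pt(1.69,-.06,d))-obs['side0.png'],proj(c,pt(0,-.06,d))-obs['s10.png'],d*50]
r=least_squares(f,np.zeros(3));print(r.x,f(r.x))
for ad in(42,43,44,45,46,47,48): print(ad,(proj(c,pt(np.radians(ad),-.06,r.x))-obs['s11.png']).round(2))
E
```

```text
side0.png [311.5 148.5] 5.7 pred [309.4 148.1]
s10.png [222. 238.] 6.3 pred [220.2 237.3]
s11.png [241.4 189.7] 6.7 pred [242.  184.9]
[ 0.00300665 -0.00328734  0.00051114] [ 0.00474976  0.05236715 -0.02483382 -0.06111793  0.15033258 -0.16436718
  0.0255571 ]
42 [-0.42 -0.78]
43 [ 0.55 -1.95]
44 [ 1.54 -3.1 ]
45 [ 2.55 -4.25]
46 [ 3.58 -5.39]
47 [ 4.64 -6.52]
48 [ 5.71 -7.63]
```

send_rows(motion=[[[2,0,-2.5],0],[[2,0,-2.5],0],[[2.5,0,-2.6],0],[[0,0,0],0],[[0,0,0],0]])

```text
time_s: 14.9
position: [0.509, 0.0082, 0.1491]
tcp_rot: [[0.992, 0.128, 0.005], [0.128, -0.992, 0.003], [0.006, -0.002, -1.0]]
force: [-0.5, -1.0, -3.0]
opening: 0.148
```

send_rows(motion=[[[0,0,0],0],[[0,0,0],0],[[0,0,0],0],[[0,0,0],0],[[0,0,0],0]])

```text
time_s: 15.32
position: [0.509, 0.0082, 0.1492]
tcp_rot: [[0.992, 0.128, 0.006], [0.128, -0.992, 0.003], [0.006, -0.002, -1.0]]
force: [-0.6, -2.5, -3.8]
opening: 0.147
```

```bash
cat > ang.py <<'E'
from h import *
import sys,pickle
C,P=pickle.load(open('c0.pkl','rb'));c=C['side']
j=np.radians(6.9);ex=np.array([np.cos(j),np.sin(j),0]);ey=np.array([-np.sin(j),np.cos(j),0])
o0=np.array([.648,.0245,0])+(.065-.0855)*ex; o0[2]=.06; o0=o0+[.00301,-.00329,.00051]
def pt(a,s): return o0-.172*np.cos(a)*ex+np.array([0,0,.172*np.sin(a)])+ey*s
def angle(im,box=(215,135,265,200),a0=np.pi/4):
    im=im.astype(int); m=(im[...,2]>110)&(im[...,1]<85)&(im[...,0]<85)
    x0,y0,x1,y1=box; M=np.zeros_like(m);M[y0:y1,x0:x1]=m[y0:y1,x0:x1]
    n,l,st,_=cv2.connectedComponentsWithStats(M.astype(np.uint8)); k=1+np.argmax(st[1:,4]); ys,xs=np.nonzero(l==k); q=np.c_[xs,ys].astype(float)
    d=proj(c,pt(a0,-.06))-proj(c,pt(a0,-.02)); d/=np.linalg.norm(d); nn=np.array([-d[1],d[0]])
    s=q@d; e=s.max(); w=(s>e-10)&(s<e-3); lat=q[w]@nn; e=d*e+nn*(lat.min()+lat.max())/2
    A=np.radians(np.arange(35,55,.1)); E=[np.linalg.norm(proj(c,pt(a,-.06))-e) for a in A]; i=np.argmin(E); return np.degrees(A[i]).round(1),round(E[i],2),e.round(1)
E
python3 - <<'E'
from ang import *
print(angle(cv2.imread('pics/s11.png')),angle(cv2.imread('pics/s8.png'),(220,140,270,185)))
s=cap('side','s12.png');print(angle(s['image']));arc(-1)
E
```

```text
(np.float64(41.8), np.float64(0.83), array([241.4, 189.7])) (np.float64(54.3), np.float64(0.42), array([254.6, 175.6]))
(np.float64(45.4), np.float64(0.61), array([244.8, 185.5]))
t 15.3667 a deg 47.34 r 176.7 dv 0.7 F [-0.4 -1.8 -4. ] M [-0.4   0.32 -0.01] op 0.152 head 7.4
F radial(out) -2.5
[[[3.9, 0.7, 2.8], 0], [[0.7, -0.0, -0.7], 0], [[0.8, -0.0, -0.6], 0], [[0.8, 0.0, -0.7], 0], [[0.7, 0.0, -0.6], 0]] end a 49.0
```

send_rows(motion=[[[-0.8,0,0.8],0],[[0,0,0],0],[[0,0,0],0],[[0,0,0],0],[[0,0,0],0]])

```text
time_s: 15.78
position: [0.5082, 0.0081, 0.1483]
tcp_rot: [[0.992, 0.128, 0.006], [0.128, -0.992, 0.003], [0.006, -0.002, -1.0]]
force: [-0.0, -1.3, -2.2]
opening: 0.153
```

send_rows(motion=[[[0,0,0],0],[[0,0,0],0],[[0,0,0],0],[[0,0,0],0],[[0,0,0],0]])

```text
time_s: 16.2
position: [0.5082, 0.0081, 0.1483]
tcp_rot: [[0.992, 0.128, 0.006], [0.128, -0.992, 0.003], [0.006, -0.002, -1.0]]
force: [0.0, -1.9, -2.7]
opening: 0.15
```

```bash
python3 - <<'E'
from ang import *
s=cap('side','s13.png');print(angle(s['image']));arc(-1);w=cap('wrist','w13.png')
im=cv2.resize(s['image'],None,fx=4,fy=4,interpolation=cv2.INTER_CUBIC)
a=np.pi/4
def h(r,b,n=0): return o0+ex*(-r*np.cos(a)+n*np.sin(a))+ey*b+np.array([0,0,r*np.sin(a)+n*np.cos(a)])
for L,col in(([h(0,-.08,.0045),h(.136,-.08,.0045),h(.136,.08,.0045)],(255,0,255)),([h(0,-.08,-.0045),h(.136,-.08,-.0045)],(255,255,0)),([h(.172,-.06),h(.172,.06)],(255,0,0))):
    q=np.array([proj(c,p) for p in L]);cv2.polylines(im,[np.round(q*4+2).astype(int)],False,col,1)
a_=im[130*4:265*4,205*4:315*4]; b_=cv2.resize(s['image'][130:265,205:315],(440,540),interpolation=cv2.INTER_CUBIC)
cv2.imwrite('pics/ov13.png',np.hstack([a_,b_])[:, :800])
E
```

```text
(np.float64(45.0), np.float64(0.47), array([244.3, 185.8]))
t 16.25 a deg 46.96 r 176.7 dv 0.6 F [-0.9 -2.  -2.4] M [-0.42  0.27 -0.04] op 0.145 head 7.3
F radial(out) -1.0
[[[3.9, 0.7, 2.8], 0], [[0.7, -0.0, -0.7], 0], [[0.8, -0.0, -0.7], 0], [[0.7, -0.0, -0.6], 0], [[0.8, -0.0, -0.7], 0]] end a 48.6
```

View pics/ov13.png

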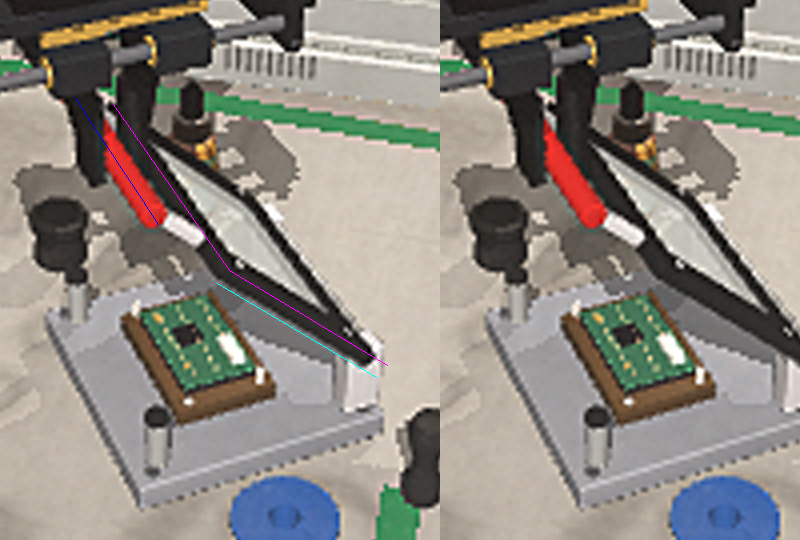

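View pics/w13.png

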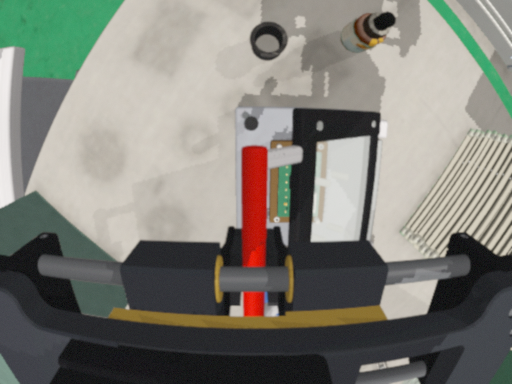

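```bash
python3 -c "
from h import *
print(bot.hand_in());s=bot.read_state();print(s['time_s'],s['position'],s['opening'])"
```

```text
the job is handed in; nothing more can be done
None
the job is handed in; nothing more can be done
```

I took the cover by the red bar, lowered it along its arc until it was shut, then raised it to 45° and handed in while still holding it. The clock read about 16 s.

- **Shut:** the cover came down onto a firm stop. Pressing harder raised the force from 13 to 28 N while the tool moved only 0.3 mm, and the side picture showed the frame level on its posts.
- **Final angle:** the side picture gives 45.0°, and the cover's edge runs parallel to a 45° model laid over it. From the arm's horizontal position I get about 45°. The full arm pose alone read 47°, because the bar slid about 4 mm in the pads, so I trusted the picture.
- **Grip:** it held steady at about 0.15 opening (the 14 mm bar), with under 5 N on the tool.
- **First grasp missed:** the fingers closed above the bar, because their ends stand about 22 mm higher than the reported tool point. I opened them, went 28 mm lower and gripped properly. The pictures showed the cover still on its stop.
- **Surroundings:** the bottle, loupe, stamp and spool looked unmoved in the pictures I viewed; I did not measure them again.

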